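Put the mini chopper together

ROBOT

A 7-joint arm with a two-finger parallel gripper is mounted at the origin on the work surface. World frame = base frame: x ahead of the robot, y to its left, z up, the work surface at z = 0. Lengths are in m, angles in rad, forces in N, time in s.
With the tool pointing down it reaches from about 0.35 to 0.9 m from the base axis. Payload 19.9 kg.
Tool frame: the origin (TCP) lies at the very end of the fingers, on their centre line; the grasp point (between the pads) lies 19 mm behind it; z points along the fingers, y is the line along which they close (so a half turn about z gives the same grasp; the last joint's range is limited). The gripper opens to 85 mm and grips with 20 to 120 N. Pads are 22 mm wide; open, the fingers measure 114 mm over their backs; the gripper's body (76 mm by 85 mm) begins 54 mm behind the grasp point. The pads swing forward as they close: fully open they stand 13 mm farther back than shut.
Start: joints at [-0.042, 0.417, -0.01, 1.614, 0.005, 1.111, -0.053], TCP at [0.625, 0, 0.231] pointing down, gripper open.
Joint ranges: [-2.81, 2.81], [-0.39, 2.02], [-1.27, 1.25], [0.06, 2.57], [-1.19, 4.33], [0.19, 2], [-2.82, 2.82]. Speed limits (rad/s): [1.89, 1.89, 2.39, 2.39, 3.01, 3.01, 3.01].

INTERFACE

Orientations are given as a rotation vector (axis times angle).
In Python, from bench import manip, imaging gives the robot as it stands.
- The arm moves only by the tool jog_arm, never from a script. Its argument "deltas" is a list of rows, each a list of 5 numbers: the closure, from 0 (fully open) to 1 (shut), then the shift along the tool's x, y, z in cm, then the turn about the tool's z in degrees. A call has exactly 5 rows; each row is the pose to reach, as a shift and turn from the pose commanded when the call began, along the tool's axes at that moment; what a row does not reach only later rows make up. A row lasts 1/12 s, in which the tool goes at most 41.7 mm and 7.16 degrees, less where a joint would pass 70% of its speed; a pose out of reach is approached as far as the arm can. A call with a gripper value outside its range is refused whole. The fingers move at their own pace and stop on an object; the grip force is fixed at half the most. Time passes only in rows, so rows that repeat a pose let the fingers close, or fill a call up. It gives the time, the measured TCP pose, the force, the opening and the grip force at its end, in the units of the state.
- manip.get_state(): the state, without advancing time (a new reading comes with each control period).
- imaging.grab_frame(name): name is "scene" or "side" or "wrist"; returns the picture (420x560x3 uint8, red, green, blue); there is no depth.
- imaging.camera_params(name): a dict with "fx", "fy", "cx", "cy" (pixels), "T" (4x4, takes a point from camera to world coordinates). Camera axes: x right, y down, z forward; pixel columns grow to the right and rows downward; lengths in m; the calibration is good to about 2 mm. A picture is of the moment at which its call begins: read the wrist's pose just before it. camera_params takes no time and is no camera call; for the wrist camera it gives the pose at the moment of the call.
- manip.finish_job(): hands the job in; it is judged then, once.
The state is a dict: "time_s": time; "q": joint angles; "qd": joint speeds; "effort": joint torques, N m; "eef_pos": TCP position; "ee_rot": TCP orientation; "ft_force": force on the tool from outside, world axes, zero at the start; "torque": the same for the moment, N m; "width": finger opening in m; "grasp_force": force on a finger pad.
Only numpy, scipy, OpenCV 4.12 (cv2) and the standard library are available. Lean on these libraries where they do the work, as an engineer would, in place of code of your own. Each camera call takes 0.05 s, during which the arm holds its last target. There are 200 camera calls.

TASK

Put the mini food chopper together on its black rubber base: first set the steel bowl into the base, then lower the two-winged chopping blade (not the whisking disc) over the pin in the bowl, then put the lid on the bowl, and last stand the motor unit on the lid. Put each part fully home and let go of it before fetching the next, set everything down gently without dropping it, and leave the whisking disc, mug, pepper jar, garlic and salt pot where they stand.

Things in the scene. Friction and masses are not known exactly. Their poses are not given: they have to be found in the camera images.
- base: Non-slip rubber base of the chopper: a black round dish lying fixed on the worktop, 116 mm across, 13 mm high, with a round recess 100 mm across and 7 mm deep in its top (recess floor 6 mm above the worktop). Origin: centre of its underside; z up.
- bowl: Steel bowl 120 mm across (112 inside), 85 high, 0.3 kg; foot 88 across, 9 high, fits the base's recess. Pointed upright pin mid-floor, 10 thick, tip 44 above the underside. Black D-handle along the bowl's own -x: 16 wide, 58 to 98 mm from the axis, top 78 high, top bar 14 thick; grip from above across its width, 80 from the axis. Origin: centre of underside. Its turn in the base is free.
- blade: Chopping blade, loose, upright: white hub 26 mm across, 68 tall, closed top, bore 16 wide and 56 deep from below that fits over the bowl's pin; two thin curved steel wings, half a turn apart, reach 48 from the axis, 16 and 30 above the underside. 50 g. Grip the hub near its top. Home, its underside is 9 above the bowl's, its top 8 below the rim. Origin: centre of underside; z up the hub.
- whisk: Whisking disc, loose, not wanted: same white hub as the chopping blade (26 mm across, 68 mm tall) but with a flat round white disc 72 mm across with eight dark spots low on it, in place of wings. Leave it. Origin: centre of its underside; z up.
- lid: Lid, loose: grey disc 124 mm across, 5 thick; below it a plug 102 across, 8 deep that goes inside the bowl's rim; on top an upright round collar 40 across, 20 tall to grip. Lying on the worktop the disc's top is at 13, the collar's top at 33. 90 g. Origin: centre of the plug's underside; z up. Home, its origin is 77 mm above the bowl's.
- motor: Motor unit, loose, upright: white and grey plastic, 126 mm tall, 0.45 kg, 92 across at the foot; round waist 61 to 62 across between 66 and 108 above its underside (grip there); top 66 across. Recess in its underside, 54 across, 24 deep, goes over the lid's collar; its foot then rests on the lid's disc, 13 above the lid's origin. Origin: centre of underside; z up.
- mug: Bystander: blue mug 76 mm across, 85 mm high, with a handle on its +y side. Origin: centre of its underside.
- pepper: Bystander: small amber glass jar with a steel cap, 42 mm across, 75 mm high. Origin: centre of its underside.
- garlic: Bystander: bulb of garlic, 50 mm across, 54 mm high. Origin: centre of its underside.
- salt: Bystander: dark wooden salt pot with a knob, 54 mm across, 53 mm high. Origin: centre of its underside.

How it is judged:
By the outcome, as a careful person would: the job done as asked, in the order asked, and still so for the second after the job is handed in, with the robot touching nothing.
It also fails if it takes over 136 s, if anything falls off the work surface, if the arm or the gripper's body presses on something with over 40 N, if the wrist force passes 120 N, or if a joint passes its speed limit or range.

## Working session

There is one attempt and no reset: what is moved stays moved. The work goes in short steps, Python scripts to look and compute and a tool call to move; the robot and the scene stay as the last step left them, time stands still between calls to the robot, and variables do not carry over. Pictures are saved under pics/ and viewed, at most 14 in all, crops included, and the job is handed in when it is done.

Besides the shell and the picture viewer there is one more tool, called after "Call:" as a command line: name --pt "numbers of a row" for each row, then --argument value for the rest. jog_arm: Moves the arm, as the interface text tells. Its arguments: {"type":"object","properties":{"deltas":{"type":"array","items":{"type":"array","items":{"type":"number"}}}},"required":["deltas"]}

```bash
ls; mkdir -p pics; cat > h.py <<'E'
import numpy as np, cv2
from bench import manip, imaging
def snap(n,f):
    P=imaging.camera_params(n); im=imaging.grab_frame(n)
    cv2.imwrite(f'pics/{f}.png',im[:,:,::-1]); np.save(f'pics/{f}.npy',P,allow_pickle=True); return im,P
def load(f):
    return cv2.imread(f'pics/{f}.png'), np.load(f'pics/{f}.npy',allow_pickle=True).item()
def ray(P,u,v):
    d=P['T'][:3,:3]@np.array([(u-P['cx'])/P['fx'],(v-P['cy'])/P['fy'],1]); return P['T'][:3,3],d/np.linalg.norm(d)
def onz(P,u,v,z):
    o,d=ray(P,u,v); return o+d*(z-o[2])/d[2]
def tri(obs):
    A=np.zeros((3,3));b=np.zeros(3)
    for P,u,v in obs:
        o,d=ray(P,u,v);M=np.eye(3)-np.outer(d,d);A+=M;b+=M@o
    return np.linalg.solve(A,b)
def proj(P,X):
    c=np.linalg.inv(P['T'])@np.append(X,1); return P['fx']*c[0]/c[2]+P['cx'],P['fy']*c[1]/c[2]+P['cy']
E
python3 - <<'E'
from h import *
np.set_printoptions(precision=4,suppress=True)
for n in('scene','side','wrist'):
    im,P=snap(n,n+'0'); print(n,P)
    
s=manip.get_state();print(s)
E
```

```text
pics
scene {'fx': 519.2266425082981, 'fy': 519.2266425082981, 'cx': 278.9689943796146, 'cy': 203.4621555243786, 'T': array([[-0.8612,  0.3415, -0.3764,  1.0758],
       [ 0.5078,  0.6098, -0.6085,  0.8816],
       [ 0.0217, -0.7152, -0.6986,  1.0511],
       [ 0.    ,  0.    ,  0.    ,  1.    ]])}
side {'fx': 421.9961044575072, 'fy': 421.9961044575072, 'cx': 278.56613074925957, 'cy': 211.67093168517522, 'T': array([[ 0.9775, -0.1384,  0.1589,  0.4001],
       [-0.2102, -0.5855,  0.783 , -0.7632],
       [-0.0153, -0.7988, -0.6014,  0.6359],
       [ 0.    ,  0.    ,  0.    ,  1.    ]])}
wrist {'fx': 357.889556360274, 'fy': 357.889556360274, 'cx': 277.07604530755805, 'cy': 211.66280535683657, 'T': array([[ 1.    , -0.0005, -0.0014,  0.6256],
       [-0.0009, -0.9498, -0.3129,  0.0816],
       [-0.0012,  0.3129, -0.9498,  0.373 ],
       [ 0.    ,  0.    ,  0.    ,  1.    ]])}
{'time_s': 0.15, 'q': array([-0.0415,  0.4179, -0.0103,  1.614 ,  0.0046,  1.1107, -0.053 ]), 'qd': array([-0.0016, -0.0023,  0.0022, -0.0019,  0.0008,  0.0003,  0.    ]), 'effort': array([  0.0005, -86.4738,   0.679 , -43.5059,   0.0191,   0.0059,
        -0.    ]), 'eef_pos': array([ 0.6247, -0.    ,  0.2308]), 'ee_rot': array([-2.2211, -2.2209,  0.0011]), 'ft_force': array([-0.6226,  0.4234, -0.6452]), 'torque': array([-0.0227,  0.002 ,  0.0022]), 'grasp_force': 0.0, 'width': 0.08573688848222215}
```

View pics/scene0.png

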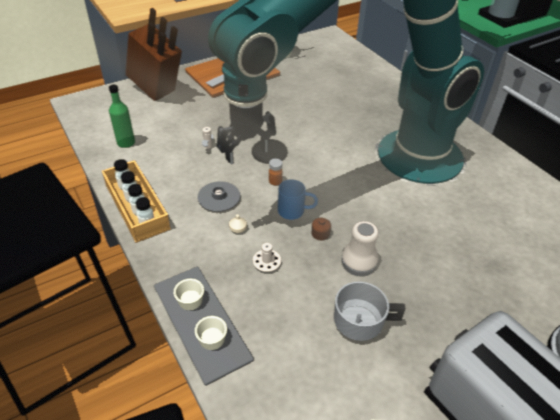

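View pics/side0.png

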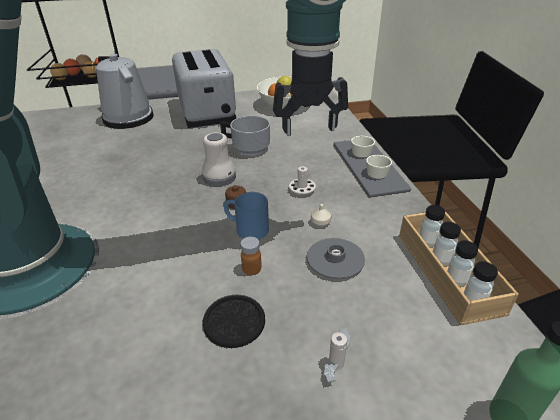

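Base is at side (234,321), blade at side (338,345)/scene (207,137), whisk at side (303,180), lid at side (336,256)/scene (219,197), motor at side (217,158)/scene (361,248), and bowl at side (250,135)/scene (362,312) with its handle at scene (397,312). I'll magnify crops for exact pixels.

```bash
cat > m.py <<'E'
from h import *
def crop(f,u0,v0,w,h,W,H):
    im,_=load(f); c=cv2.resize(im[v0:v0+h,u0:u0+w],(W,H),interpolation=cv2.INTER_CUBIC)
    k=W/w
    for u in range((u0+9)//10*10,u0+w,10):
        L=12 if u%50==0 else 5; cv2.line(c,(int((u-u0)*k),0),(int((u-u0)*k),L),(0,0,255),1)
        if u%20==0: cv2.putText(c,str(u),(int((u-u0)*k)-8,20),0,.33,(0,0,255),1)
    for v in range((v0+9)//10*10,v0+h,10):
        cv2.line(c,(0,int((v-v0)*k)),(6,int((v-v0)*k)),(0,0,255),1); cv2.putText(c,str(v),(8,int((v-v0)*k)+4),0,.33,(0,0,255),1)
    return c
E
python3 - <<'E'
from m import *
a=np.hstack([crop('scene0',320,210,100,150,267,400),crop('scene0',185,110,110,110,266,266).repeat(1,0) if 0 else cv2.copyMakeBorder(crop('scene0',185,110,110,110,266,266),0,134,0,0,0),cv2.copyMakeBorder(crop('side0',195,100,90,90,266,266),0,134,0,0,0)])
b=np.hstack([crop('side0',195,280,190,120,317,200),crop('side0',295,225,85,65,262,200),crop('side0',300,320,60,65,185,200)])
b=cv2.resize(b,(a.shape[1],int(200*a.shape[1]/b.shape[1])))
cv2.imwrite('pics/mos0.png',np.vstack([a,b])[:600])
E
```

```text
(no output)
```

View pics/mos0.png

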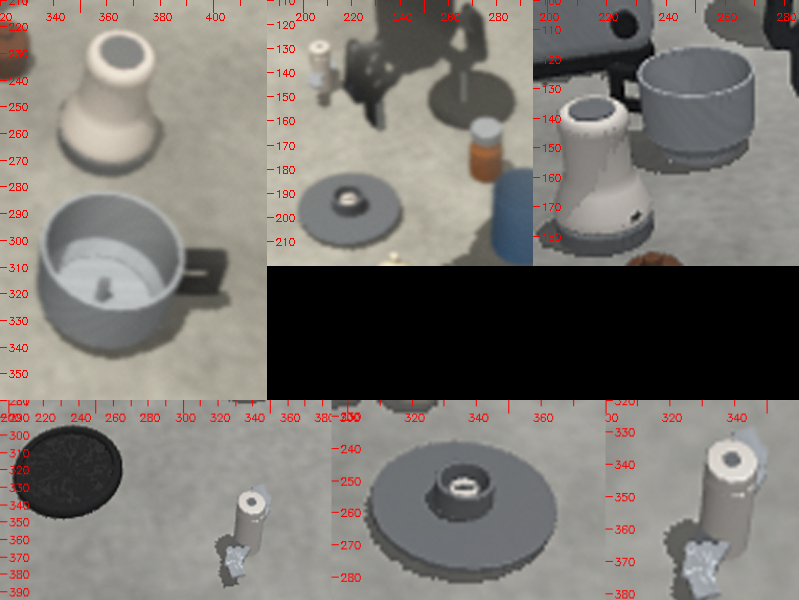

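```bash
python3 - <<'E'
from h import *
np.set_printoptions(precision=4,suppress=True)
S=load('scene0')[1];D=load('side0')[1]
for n,a,b,z in [('bowlrim',(362,303.5),(250.2,124),.085),('motor',(366.8,229.8),(215.3,137.2),.126),('lid',(218.9,191.9),(336.7,251),.033),('blade',(206.9,129.4),(338.4,338),.068),('base',(269.6,151),(233,322),.013)]:
    print(n,tri([(S,*a),(D,*b)]),onz(S,*a,z),onz(D,*b,z))
print('handle end top',onz(S,402,305,.078))
E
```

```text
bowlrim [0.5551 0.4054 0.0834] [0.5559 0.4062 0.085 ] [0.5548 0.4018 0.085 ]
motor [0.4395 0.2598 0.1262] [0.4373 0.2595 0.126 ] [0.4411 0.2582 0.126 ]
lid [ 0.6515 -0.1355  0.0277] [ 0.6533 -0.1301  0.033 ] [ 0.6497 -0.1412  0.033 ]
blade [ 0.5738 -0.3741  0.0679] [ 0.5748 -0.3743  0.068 ] [ 0.5727 -0.3738  0.068 ]
base [ 0.4143 -0.2535  0.0038] [ 0.421  -0.2436  0.013 ] [ 0.4133 -0.2605  0.013 ]
handle end top [0.476  0.4508 0.078 ]
```

Call:
jog_arm --pt "0 19.5 -6.1 0 0" --pt "0 19.5 -6.1 0 0" --pt "0 19.5 -6.1 0 0" --pt "0 19.5 -6.1 0 0" --pt "0 19.5 -6.1 0 0"

```text
time_s: 0.57
eef_pos: [0.5627, 0.1973, 0.2312]
ee_rot: [-2.22, -2.222, 0.0]
ft_force: [0.2, 0.3, -0.4]
width: 0.0853
grasp_force: 0.0
```

Call:
jog_arm --pt "0 19.5 -6.1 0 0" --pt "0 19.5 -6.1 0 0" --pt "0 19.5 -6.1 0 0" --pt "0 19.5 -6.1 0 0" --pt "0 19.5 -6.1 0 0"

```text
time_s: 0.98
eef_pos: [0.5016, 0.3924, 0.2312]
ee_rot: [-2.22, -2.222, 0.0]
ft_force: [1.1, 0.4, 1.0]
width: 0.0853
grasp_force: 0.0
```

Call:
jog_arm --pt "0 5.5 -1.7 3 -35" --pt "0 5.5 -1.7 3 -35" --pt "0 5.5 -1.7 3 -35" --pt "0 5.5 -1.7 3 -35" --pt "0 5.5 -1.7 3 -35"

```text
time_s: 1.4
eef_pos: [0.4855, 0.4453, 0.2005]
ee_rot: [-1.44, -2.791, 0.002]
ft_force: [-0.4, -1.0, 0.7]
width: 0.0854
grasp_force: 0.0
```

Call:
jog_arm --pt "0 0 0 0 -24" --pt "0 0 0 0 -24" --pt "0 0 0 0 -24" --pt "0 0 0 0 -24" --pt "0 0 0 0 -24"

```text
time_s: 1.82
eef_pos: [0.486, 0.4447, 0.2009]
ee_rot: [-0.836, -3.028, 0.001]
ft_force: [0.3, -0.1, 0.4]
width: 0.0854
grasp_force: 0.0
```

```bash
python3 - <<'E'
from h import *
np.set_printoptions(precision=4,suppress=True)
s=manip.get_state();print({k:s[k] for k in('time_s','q','eef_pos','ee_rot','ft_force')})
snap('wrist','w1')
D=load('side0')[1];print('pepper',onz(D,251,271,0),'mug',onz(D,253,235,0), 'salt', onz(D,236,190,.05))
from m import *
cv2.imwrite('pics/w1c.png',crop('w1',0,0,560,420,784,588))
E
```

```text
{'time_s': 1.8167, 'q': array([-0.5218,  0.5327, -0.3771,  1.541 ,  0.2102,  1.1089,  0.0864]), 'eef_pos': array([0.486 , 0.4447, 0.2009]), 'ee_rot': array([-0.8361, -3.0277,  0.0007]), 'ft_force': array([ 0.2784, -0.0602,  0.4382])}
pepper [ 0.4676 -0.1258  0.    ] mug [ 0.4909 -0.0102  0.    ] salt [0.4708 0.1114 0.05  ]
```

View pics/w1c.png

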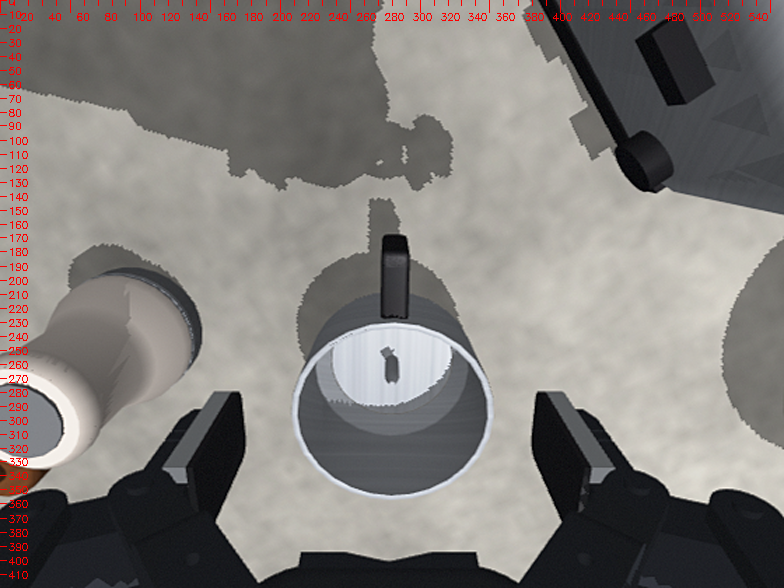

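The picture shows the handle at (282,172–227), the rim ellipse from columns 209–352 and rows 231–354, and the motor at the left. The handle is nearly along the tool x axis.

```bash
python3 - <<'E'
from h import *
np.set_printoptions(precision=4,suppress=True)
from scipy.spatial.transform import Rotation as Ro
W=load('w1')[1];s=manip.get_state();R=Ro.from_rotvec(s['ee_rot']).as_matrix();p=s['eef_pos']
def t(X): return R.T@(X-p)
l,r,u,d=[onz(W,*q,.085) for q in((209.3,293),(352.1,293),(280.7,230.7),(280.7,354.3))]
c=(u+d)/2;print('rim c',c,np.linalg.norm(l-r),np.linalg.norm(u-d),'tool',t(c))
S=load('scene0')[1];D=load('side0')[1]
print('tri', tri([(S,362,303.5),(D,250.2,124),(W,*proj(W,c))]))
for q in((282.3,227),(282.5,178)):print('handle',onz(W,*q,.078),'tool',t(onz(W,*q,.078)))
E
```

```text
rim c [0.5552 0.4083 0.085 ] 0.11726259142389496 0.11581668011552826 tool [-0.0781  0.0046  0.1159]
tri [0.5556 0.4067 0.0833]
handle [0.5057 0.4393 0.078 ] tool [-0.0198  0.0056  0.1229]
handle [0.4717 0.4596 0.078 ] tool [0.0198 0.0054 0.1229]
```

Call:
jog_arm --pt "0 0.2 0.5 3 0" --pt "0 0.2 0.5 7 0" --pt "0 0.2 0.5 11 0" --pt "0 0.2 0.5 14 0" --pt "0 0.2 0.5 14.7 0"

```text
time_s: 2.28
eef_pos: [0.4848, 0.4483, 0.049]
ee_rot: [-0.842, -3.023, 0.01]
ft_force: [0.7, -0.0, -0.6]
width: 0.0853
grasp_force: 0.0
```

Call:
jog_arm --pt "1 0 0 0 0" --pt "1 0 0 0 0" --pt "1 0 0 0 0" --pt "1 0 0 0 0" --pt "1 0 0 0 0"

```text
time_s: 2.7
eef_pos: [0.4875, 0.4508, 0.0559]
ee_rot: [0.84, 3.026, 0.003]
ft_force: [0.2, 0.0, -0.5]
width: 0.0253
grasp_force: 0.0
```

Call:
jog_arm --pt "1 0 0 0 0" --pt "1 0 0 0 0" --pt "1 0 0 0 0" --pt "1 0 0 0 0" --pt "1 0 0 0 0"

```text
time_s: 3.12
eef_pos: [0.4873, 0.4508, 0.0554]
ee_rot: [0.839, 3.026, 0.002]
ft_force: [-0.8, -0.9, 7.7]
width: 0.0149
grasp_force: 62.0
```

Call:
jog_arm --pt "1 0 0 -0.5 0" --pt "1 0 0 -1 0" --pt "1 0 0 -2 0" --pt "1 0 0 -3 0" --pt "1 0 0 -4 0"

```text
time_s: 3.53
eef_pos: [0.4869, 0.4504, 0.0956]
ee_rot: [0.84, 3.027, 0.0]
ft_force: [0.3, 0.0, -1.9]
width: 0.0146
grasp_force: 60.5
```

Call:
jog_arm --pt "1 0 0 -1 0" --pt "1 0 0 -3 0" --pt "1 0 0 -6 0" --pt "1 0 0 -9 0" --pt "1 0 0 -12 0"

```text
time_s: 3.95
eef_pos: [0.4866, 0.4502, 0.2165]
ee_rot: [-0.839, -3.027, -0.0]
ft_force: [0.8, 0.1, -2.9]
width: 0.0145
grasp_force: 60.5
```

Call:
jog_arm --pt "1 0 0 -1.4 0" --pt "1 0 0 -2 0" --pt "1 0 0 -2 0" --pt "1 0 0 -2 0" --pt "1 0 0 -2 0"

```text
time_s: 4.37
eef_pos: [0.4865, 0.4498, 0.2328]
ee_rot: [-0.839, -3.026, 0.003]
ft_force: [-0.3, -0.6, -3.5]
width: 0.0147
grasp_force: 60.6
```

Call:
jog_arm --pt "1 -0.3 -0.8 0 0" --pt "1 -1 -2.6 0 0" --pt "1 -1.9 -5 0 0" --pt "1 -2.8 -7.5 0 0" --pt "1 -3.7 -10 0 0"

```text
time_s: 4.78
eef_pos: [0.4662, 0.3436, 0.2332]
ee_rot: [-0.839, -3.026, 0.002]
ft_force: [0.5, 0.2, -2.9]
width: 0.0146
grasp_force: 60.5
```

Call:
jog_arm --pt "1 -0.9 -2.4 0 0" --pt "1 -1.8 -4.8 0 0" --pt "1 -2.7 -7.2 0 0" --pt "1 -3.6 -9.6 0 0" --pt "1 -4.5 -12 0 0"

```text
time_s: 5.2
eef_pos: [0.4429, 0.2176, 0.2335]
ee_rot: [-0.84, -3.026, 0.001]
ft_force: [1.2, -0.6, -2.1]
width: 0.0147
grasp_force: 60.5
```

Call:
jog_arm --pt "1 -0.9 -2.4 0 0" --pt "1 -1.8 -4.8 0 0" --pt "1 -2.7 -7.2 0 0" --pt "1 -3.6 -9.6 0 0" --pt "1 -4.5 -12 0 0"

```text
time_s: 5.62
eef_pos: [0.4194, 0.0918, 0.2336]
ee_rot: [-0.84, -3.026, 0.001]
ft_force: [0.9, -0.4, -3.5]
width: 0.0148
grasp_force: 60.5
```

Call:
jog_arm --pt "1 -0.9 -2.4 0 0" --pt "1 -1.8 -4.8 0 0" --pt "1 -2.7 -7.2 0 0" --pt "1 -3.6 -9.6 0 0" --pt "1 -4.5 -12 0 0"

```text
time_s: 6.03
eef_pos: [0.396, -0.034, 0.2337]
ee_rot: [-0.84, -3.026, 0.0]
ft_force: [0.9, 0.6, -3.3]
width: 0.0148
grasp_force: 60.5
```

```bash
python3 - <<'E'
from h import *
np.set_printoptions(precision=4,suppress=True)
s=manip.get_state();print({k:s[k] for k in('time_s','q','eef_pos','ee_rot','ft_force','torque','width')})
E
```

```text
{'time_s': 6.0333, 'q': array([ 0.1336,  0.0006, -0.1251,  2.1298,  0.0001,  1.0123,  1.0378]), 'eef_pos': array([ 0.396 , -0.034 ,  0.2337]), 'ee_rot': array([-0.8399, -3.0261,  0.0004]), 'ft_force': array([ 0.9179,  0.6002, -3.3249]), 'torque': array([0.0455, 0.1406, 0.0127]), 'width': 0.014750649196527034}
```

Call:
jog_arm --pt "1 -2 -1.8 0 0" --pt "1 -4 -3.6 0 0" --pt "1 -6 -5.4 0 0" --pt "1 -8 -7.2 0 0" --pt "1 -10.3 -8.9 0 0"

```text
time_s: 6.45
eef_pos: [0.4387, -0.1633, 0.2336]
ee_rot: [-0.84, -3.026, 0.0]
ft_force: [0.2, 0.4, -2.7]
width: 0.0148
grasp_force: 60.5
```

Call:
jog_arm --pt "1 -2 -1.8 0 0" --pt "1 -4 -3.6 0 0" --pt "1 -6.5 -5.7 0 0" --pt "1 -9 -7.8 0 0" --pt "1 -10.3 -8.9 0 0"

```text
time_s: 6.87
eef_pos: [0.4815, -0.2947, 0.2333]
ee_rot: [-0.843, -3.025, 0.001]
ft_force: [-1.0, -0.5, -2.9]
width: 0.0146
grasp_force: 60.5
```

Call:
jog_arm --pt "1 0 0 0 0" --pt "1 0 0 0 0" --pt "1 0 0 0 0" --pt "1 0 0 0 0" --pt "1 0 0 0 0"

```text
time_s: 7.28
eef_pos: [0.4821, -0.2905, 0.2343]
ee_rot: [-0.838, -3.028, -0.0]
ft_force: [0.1, 0.3, -2.8]
width: 0.0148
grasp_force: 60.5
```

```bash
python3 - <<'E'
from h import *
from m import crop
np.set_printoptions(precision=4,suppress=True)
s=manip.get_state();print({k:s[k] for k in('time_s','q','eef_pos','ee_rot','ft_force','torque','width')})
snap('wrist','w2');snap('side','s2');snap('scene','c2')
a=crop('w2',0,0,560,420,784,588)
a=cv2.resize(a,(533,400));b=crop('side0',195,280,80,80,267,267);
r=np.vstack([crop('s2',150,240,260,180,267,185),crop('c2',180,90,140,113,267,215)])
cv2.imwrite('pics/mos2.png',np.hstack([a,r]))
E
```

```text
{'time_s': 7.2833, 'q': array([ 0.4177,  0.3035,  0.0854,  1.7708, -0.0293,  1.0686,  1.5439]), 'eef_pos': array([ 0.4821, -0.2905,  0.2343]), 'ee_rot': array([-0.8382, -3.0276, -0.0003]), 'ft_force': array([ 0.1168,  0.3471, -2.7588]), 'torque': array([ 0.151 ,  0.2118, -0.0168]), 'width': 0.014816780803666921}
```

View pics/mos2.png

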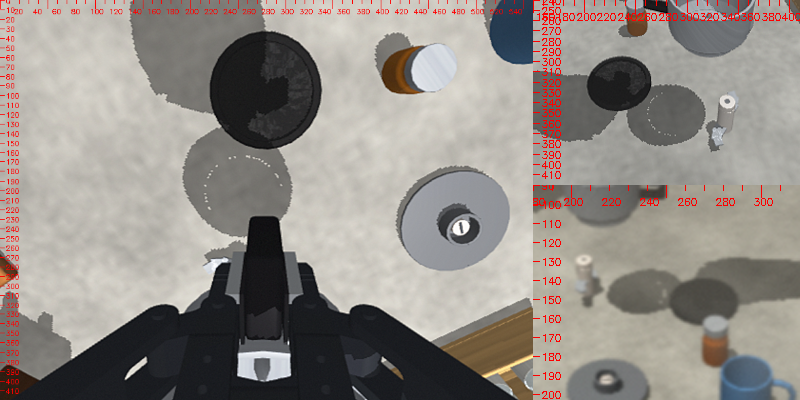

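The wrist view shows the base disc at columns 221–337, rows 33–156, with the lid at (481,227) and the pepper at (450,70). In the side view the base is at columns 203–265, rows 294–349. I'll measure it and check the tilt of the held bowl.

```bash
python3 - <<'E'
from h import *
from m import crop
np.set_printoptions(precision=4,suppress=True)
W=load('w2')[1];S=load('c2')[1];D=load('s2')[1]
for z in(.006,.013):print(z,onz(W,278.9,94.5,z),onz(S,269.7,151.3,z),onz(D,233.7,321.8,z))
print(np.linalg.norm(onz(W,220.6,94,.013)-onz(W,337.2,94,.013)),np.linalg.norm(onz(W,279,32.6,.013)-onz(W,279,156.5,.013)))
im,_=load('w2');m=(im.max(2)<62).astype(np.uint8);m[160:]=0
n,l,st,c=cv2.connectedComponentsWithStats(m);i=1+st[1:,4].argmax();print(st[i],c[i])
print('lid collar top',onz(W,460/.952,228/.952,.033),'lid disc',onz(W,455/.952,219/.952,.013))
cv2.imwrite('pics/s2b.png',crop('s2',200,120,220,180,733,600))
E
```

```text
0.006 [ 0.4155 -0.2466  0.006 ] [ 0.4171 -0.2497  0.006 ] [ 0.4148 -0.2547  0.006 ]
0.013 [ 0.4154 -0.2466  0.013 ] [ 0.4215 -0.2421  0.013 ] [ 0.4147 -0.2603  0.013 ]
0.11255605249662218 0.11402571295429244
[  221    33   117   124 11206] [278.2483  94.3525]
lid collar top [ 0.6473 -0.1384  0.033 ] lid disc [ 0.6474 -0.1329  0.013 ]
```

View pics/s2b.png

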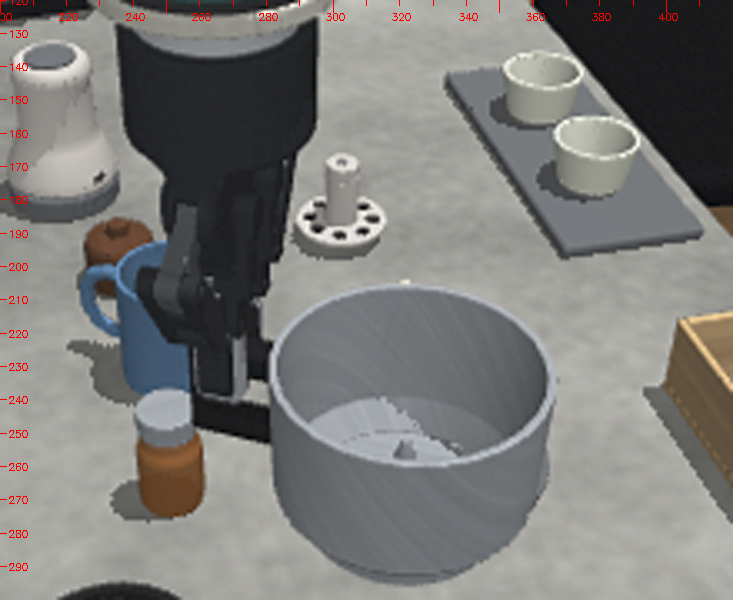

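```bash
cat >> h.py <<'E'
from scipy.spatial.transform import Rotation as Ro
def fr():
    s=manip.get_state(); return s['eef_pos'],Ro.from_rotvec(s['ee_rot']).as_matrix()
E
python3 - <<'E'
from h import *
np.set_printoptions(precision=4,suppress=True)
D=load('s2')[1];p,R=fr();print(R)
c=p-.08*R[:,0];c[2]=p[2]+.0295;print('bowl c exp',c,'seen',onz(D,323.9,232.7,c[2]))
a=np.linspace(0,2*np.pi,361)
for tilt in(-4,-2,0,2,4):
    k=np.deg2rad(tilt);ex=R[:,0]*np.cos(k)+np.array([0,0,1])*np.sin(k)
    q=np.array([proj(D,c+.06*(np.cos(t)*ex+np.sin(t)*R[:,1])) for t in a])
    l,r,u,d=q[q[:,0].argmin()],q[q[:,0].argmax()],q[q[:,1].argmin()],q[q[:,1].argmax()]
    print(tilt,l,r,u,d)
t=np.array([.4155,-.249,0])+.08*R[:,0];print('move tool cm',100*R.T@(t-p))
E
```

```text
[[-0.8574  0.5146  0.0002]
 [ 0.5146  0.8574 -0.    ]
 [-0.0001  0.0001 -1.    ]]
bowl c exp [ 0.5508 -0.332   0.2639] seen [ 0.5488 -0.3401  0.2639]
-4 [280.4479 231.6451] [367.7564 230.7144] [324.9464 204.062 ] [323.6127 258.0468]
-2 [280.3594 230.5352] [367.6666 231.8991] [322.8411 203.7944] [325.268  258.3589]
0 [280.3176 229.4292] [367.5241 233.0698] [320.7515 203.4768] [326.9025 258.7102]
2 [280.3229 228.3284] [367.3293 234.2252] [319.3835 203.1111] [328.5074 259.0975]
4 [280.3756 227.234 ] [367.0828 235.3637] [317.3499 202.7021] [330.074  259.5172]
move tool cm [15.8795  0.1509 23.4415]
```

Call:
jog_arm --pt "1 1.5 0 0 0" --pt "1 4 0.1 0 0" --pt "1 7 0.1 0 0" --pt "1 10 0.1 0 0" --pt "1 13 0.1 0 0"

```text
time_s: 7.85
eef_pos: [0.3701, -0.2226, 0.2341]
ee_rot: [0.839, 3.027, -0.0]
ft_force: [-0.2, 0.2, -1.6]
width: 0.0151
grasp_force: 60.5
```

Call:
jog_arm --pt "1 2 0 0 0" --pt "1 2.9 0 1 0" --pt "1 2.9 0 3 0" --pt "1 2.9 0 5 0" --pt "1 2.9 0 7 0"

```text
time_s: 8.27
eef_pos: [0.3466, -0.2084, 0.164]
ee_rot: [0.839, 3.026, -0.0]
ft_force: [-0.0, 0.7, -3.7]
width: 0.0149
grasp_force: 60.5
```

Call:
jog_arm --pt "1 0 0 2 0" --pt "1 0 0 4 0" --pt "1 0 0 6 0" --pt "1 0 0 7.5 0" --pt "1 0 0 8.5 0"

```text
time_s: 8.68
eef_pos: [0.3461, -0.2081, 0.0781]
ee_rot: [-0.839, -3.027, -0.0]
ft_force: [-0.6, 0.7, -3.0]
width: 0.0148
grasp_force: 60.5
```

Call:
jog_arm --pt "1 0 0 0 0" --pt "1 0 0 0 0" --pt "1 0 0 0 0" --pt "1 0 0 0 0" --pt "1 0 0 0 0"

```text
time_s: 9.1
eef_pos: [0.3469, -0.2087, 0.08]
ee_rot: [0.839, 3.026, -0.0]
ft_force: [0.0, -0.5, -3.4]
width: 0.0148
grasp_force: 60.5
```

```bash
python3 - <<'E'
from h import *
from m import crop
np.set_printoptions(precision=4,suppress=True)
s=manip.get_state();print({k:s[k] for k in('time_s','q','eef_pos','ee_rot','ft_force','torque','width')})
snap('side','s3');snap('scene','c3')
p,R=fr();c=p-.08*R[:,0];c[2]=0;print('bowl exp',c)
cv2.imwrite('pics/mos3.png',np.hstack([crop('s3',180,250,110,110,400,400),crop('c3',220,90,110,110,400,400)]))
E
```

```text
{'time_s': 9.1, 'q': array([ 0.4076,  0.27  ,  0.0646,  2.2628, -0.0301,  0.6083,  1.5243]), 'eef_pos': array([ 0.3469, -0.2087,  0.08  ]), 'ee_rot': array([ 0.8392,  3.0261, -0.0004]), 'ft_force': array([ 0.0029, -0.4711, -3.3931]), 'torque': array([ 0.0534,  0.19  , -0.0343]), 'width': 0.014769038912191326}
bowl exp [ 0.4153 -0.2498  0.    ]
```

View pics/mos3.png

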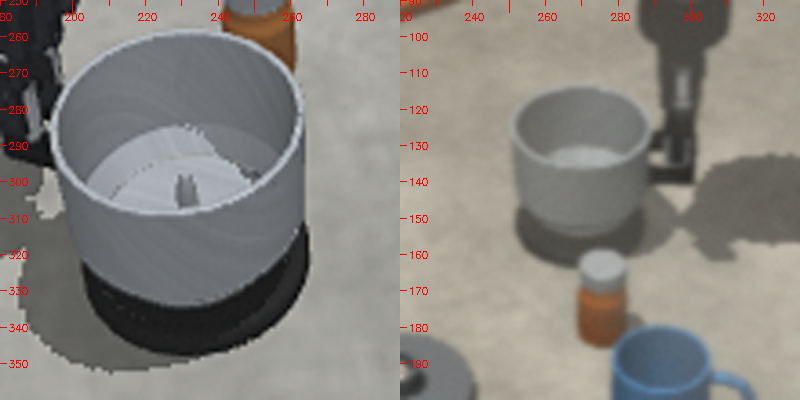

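```bash
python3 - <<'E'
from h import *
np.set_printoptions(precision=4,suppress=True)
D=load('s3')[1];S=load('c3')[1]
a=np.linspace(0,2*np.pi,361)
def ext(P,c,r): 
    q=np.array([proj(P,c+r*np.array([np.cos(t),np.sin(t),0])) for t in a]);return np.r_[q.min(0),q.max(0)]
def fit(P,obs,z,r):
    from scipy.optimize import least_squares
    return least_squares(lambda x:ext(P,np.array([x[0],x[1],z]),r)-obs,[.4155,-.25])
for n,P,o in(('side',D,[193.7,258.3,263.3,308.9]),('scene',S,[250.5,113.4,289.3,136.2])):
    f=fit(P,o,.0855+.0246,.06);print(n,'rim',f.x,f.fun)
def ext2(P,c,r):
    e=[ext(P,c+np.array([0,0,z]),r) for z in(0,.013)];e=np.array(e);return np.r_[e[:,:2].min(0),e[:,2:].max(0)]
ext0=ext;ext=ext2
for n,P,o in(('side',D,[202.6,294.5,264.9,349]),('scene',S,[251.8,138.8,287.5,164])):
    f=fit(P,o,0,.058);print(n,'base',f.x,f.fun)
E
```

```text
side rim [ 0.4148 -0.2529] [-0.6514 -0.8544  0.6542  0.549 ]
scene rim [ 0.4168 -0.2507] [-0.1474 -0.1544  0.1483  0.1259]Traceback (most recent call last):
  File "<stdin>", line 16, in <module>
  File "<stdin>", line 9, in fit
    return func(*args, **kwargs)
    vector_fun = VectorFunction(
        fun_wrapped,
    ...<6 lines>...
        workers=workers
    )
    self._update_fun()
    ~~~~~~~~~~~~~~~~^^
    self.f = self.fun_wrapped(xp_copy(self.x))
             ~~~~~~~~~~~~~~~~^^^^^^^^^^^^^^^^^
    return np.atleast_1d(self.fun(x))
                         ~~~~~~~~^^^
    return self.f(x, *self.args, **self.kwargs)
           ~~~~~~^^^^^^^^^^^^^^^^^^^^^^^^^^^^^^
  File "<stdin>", line 9, in <lambda>
  File "<stdin>", line 13, in ext2
  File "<stdin>", line 13, in ext2
  File "<stdin>", line 13, in ext2
  [Previous line repeated 988 more times]
RecursionError: maximum recursion depth exceeded
```

```bash
cat >> h.py <<'E'
from scipy.optimize import least_squares
def ext(P,c,rings):
    "pixel extent (l,t,r,b) of rings [(z,r)..] round axis at c"
    a=np.linspace(0,2*np.pi,181)
    q=np.array([proj(P,np.array([c[0]+r*np.cos(t),c[1]+r*np.sin(t),z])) for z,r in rings for t in a]);return np.r_[q.min(0),q.max(0)]
def fit(P,obs,rings,x0):
    f=least_squares(lambda x:ext(P,x,rings)-obs,x0); return f.x,f.fun.round(1)
E
python3 - <<'E'
from h import *
np.set_printoptions(precision=4,suppress=True)
R=[(0,.058),(.013,.058)];x=[.415,-.25]
print(fit(load('s3')[1],[202.6,294.5,264.9,349],R,x),fit(load('c3')[1],[251.8,138.8,287.5,164],R,x),fit(load('w2')[1],[221,33,338,157],R,x))
E
```

```text
(array([ 0.4159, -0.2515]), array([-0.6, -0.4,  0.6,  0.3])) (array([ 0.417 , -0.2502]), array([-0.3, -0.4,  0.3,  0.3])) (array([ 0.4189, -0.248 ]), array([-1.4, -0.8,  1.4,  1.1]))
```

Bowl and base axes agree within about 1 mm, so I'm lowering it.

Call:
jog_arm --pt "1 0 0 0.4 0" --pt "1 0 0 0.8 0" --pt "1 0 0 1.1 0" --pt "1 0 0 1.4 0" --pt "1 0 0 1.6 0"

```text
time_s: 9.62
eef_pos: [0.3463, -0.2084, 0.0627]
ee_rot: [-0.839, -3.027, -0.0]
ft_force: [0.5, 0.4, -4.2]
width: 0.0143
grasp_force: 60.5
```

Call:
jog_arm --pt "1 0 0 0.1 0" --pt "1 0 0 0.1 0" --pt "1 0 0 0.2 0" --pt "1 0 0 0.2 0" --pt "1 0 0 0.2 0"

```text
time_s: 10.03
eef_pos: [0.3465, -0.2086, 0.0616]
ee_rot: [0.84, 3.027, -0.0]
ft_force: [-3.8, 0.8, 6.8]
width: 0.0147
grasp_force: 61.9
```

Call:
jog_arm --pt "0.8 0 0 0 0" --pt "0.7 0 0 0 0" --pt "0.6 0 0 0 0" --pt "0.5 0 0 0 0" --pt "0.4 0 0 0 0"

```text
time_s: 10.45
eef_pos: [0.3466, -0.2085, 0.0613]
ee_rot: [0.839, 3.027, -0.0]
ft_force: [-0.2, 0.1, -0.6]
width: 0.0513
grasp_force: 0.0
```

Call:
jog_arm --pt "0.4 0 0 0 0" --pt "0.4 0 0 0 0" --pt "0.4 0 0 -1 0" --pt "0.4 0 0 -3 0" --pt "0.4 0 0 -5 0"

```text
time_s: 10.87
eef_pos: [0.3459, -0.2083, 0.1115]
ee_rot: [-0.839, -3.026, -0.0]
ft_force: [0.4, -0.4, -0.1]
width: 0.0511
grasp_force: 0.0
```

Call:
jog_arm --pt "0.2 0 0 -3 0" --pt "0 0 0 -6 0" --pt "0 0 0 -9 0" --pt "0 0 0 -12 0" --pt "0 0 0 -12 0"

```text
time_s: 11.28
eef_pos: [0.3483, -0.2094, 0.2362]
ee_rot: [0.838, 3.021, -0.002]
ft_force: [0.2, -0.0, 1.6]
width: 0.0852
grasp_force: 0.0
```

```bash
python3 - <<'E'
from h import *
from m import crop
np.set_printoptions(precision=4,suppress=True)
s=manip.get_state();print({k:s[k] for k in('time_s','q','eef_pos','ee_rot','ft_force','width')})
snap('side','s4');snap('scene','c4');snap('wrist','w4')
cv2.imwrite('pics/mos4.png',np.vstack([np.hstack([crop('s4',180,250,110,110,300,300),crop('c4',220,90,110,110,300,300)]),crop('w4',0,0,400,400,600,600)[:300]]))
E
```

```text
{'time_s': 11.2833, 'q': array([ 0.393 ,  0.0046,  0.0731,  2.1194, -0.0006,  1.0105,  1.496 ]), 'eef_pos': array([ 0.3483, -0.2094,  0.2362]), 'ee_rot': array([ 0.8379,  3.0206, -0.0019]), 'ft_force': array([ 0.1541, -0.0451,  1.5526]), 'width': 0.08524075535357184}
```

View pics/mos4.png

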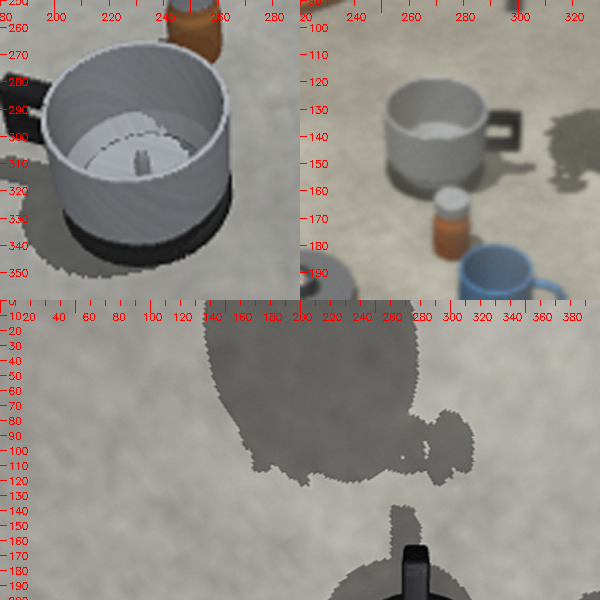

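Bowl sits in the base, upright, with its handle at scene (300,137). On to the blade.

Call:
jog_arm --pt "0 -4 -0.3 0 0" --pt "0 -8 -0.6 0 0" --pt "0 -12 -0.9 0 0" --pt "0 -16 -1.2 0 0" --pt "0 -20 -1.6 0 0"

```text
time_s: 11.85
eef_pos: [0.5107, -0.3258, 0.2293]
ee_rot: [-0.838, -3.025, -0.001]
ft_force: [-0.2, 1.1, 0.6]
width: 0.0852
grasp_force: 0.0
```

Call:
jog_arm --pt "0 -2 -0.2 0 0" --pt "0 -2 -0.2 0 0" --pt "0 -2 -0.2 0 0" --pt "0 -2 -0.2 0 0" --pt "0 -2 -0.2 0 0"

```text
time_s: 12.27
eef_pos: [0.5251, -0.3367, 0.2308]
ee_rot: [-0.839, -3.026, -0.0]
ft_force: [0.7, 0.3, -0.4]
width: 0.0849
grasp_force: 0.0
```

```bash
python3 - <<'E'
from h import *
print(manip.get_state()['eef_pos']);snap('wrist','w5')
E
```

```text
[ 0.52506267 -0.33667528  0.23083532]
```

Call:
jog_arm --pt "0 -2 -0.3 2 0" --pt "0 -4 -0.5 4 0" --pt "0 -6 -0.7 6 0" --pt "0 -6 -0.7 6 0" --pt "0 -6 -0.7 6 0"

```text
time_s: 12.73
eef_pos: [0.5731, -0.3738, 0.1701]
ee_rot: [-0.839, -3.025, -0.001]
ft_force: [-0.3, -0.2, 0.1]
width: 0.0854
grasp_force: 0.0
```

Call:
jog_arm --pt "0 0 0 0 0" --pt "0 0 0 0 0" --pt "0 0 0 0 0" --pt "0 0 0 0 0" --pt "0 0 0 0 0"

```text
time_s: 13.15
eef_pos: [0.5736, -0.374, 0.172]
ee_rot: [0.839, 3.027, -0.0]
ft_force: [-0.6, -0.1, 0.1]
width: 0.0852
grasp_force: 0.0
```

```bash
python3 - <<'E'
from h import *
from m import crop
np.set_printoptions(precision=4,suppress=True)
s=manip.get_state();print({k:s[k] for k in('time_s','q','eef_pos','ee_rot')});snap('wrist','w6')
X=np.array([.574,-.374,.068])
for f in('w5','w6'): print(f,proj(load(f)[1],X),proj(load(f)[1],[.415,-.25,.091]))
cv2.imwrite('pics/mos5.png',np.hstack([cv2.resize(crop('w5',0,0,560,420,560,420),(400,300)),cv2.resize(crop('w6',0,0,560,420,560,420),(400,300))]))
def c(f):
    u,v=proj(load(f)[1],X);return crop(f,max(0,int(u)-50),max(0,int(v)-37),100,75,400,300)
cv2.imwrite('pics/mos5.png',np.vstack([cv2.imread('pics/mos5.png'),np.hstack([c('w5'),c('w6')])]))
E
```

```text
{'time_s': 13.15, 'q': array([ 0.462 ,  0.5792,  0.1035,  1.5068, -0.065 ,  1.0581,  1.6105]), 'eef_pos': array([ 0.5736, -0.374 ,  0.172 ]), 'ee_rot': array([ 0.8392,  3.0266, -0.0003])}
w5 (np.float64(268.3222119311432), np.float64(253.61081391041674)) (np.float64(300.10029919244636), np.float64(5.605334153911571))
w6 (np.float64(275.4836896313975), np.float64(210.928526473045)) (np.float64(324.4122803628729), np.float64(-164.3025671000972))
```

View pics/mos5.png

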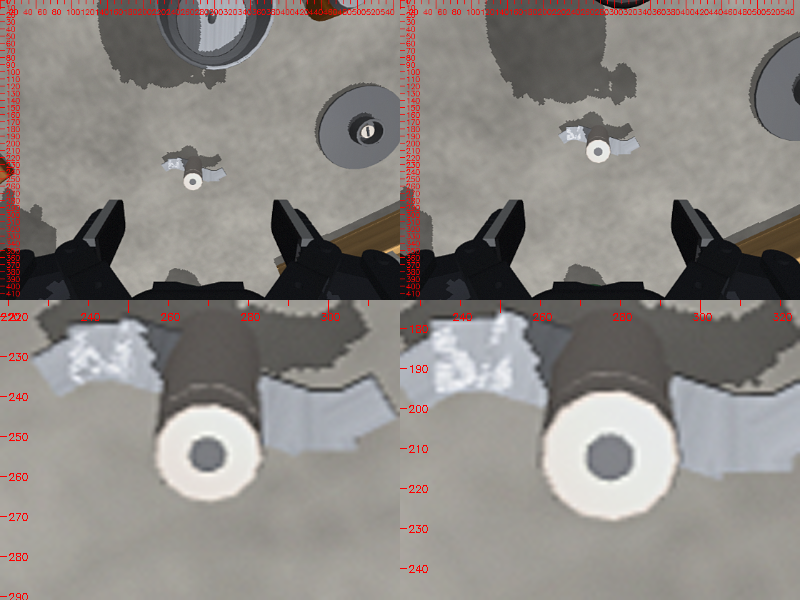

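Left (w5) the blade hub's top is at (270,254.2), right (w6) at (277.5,212.2). Its two wings lie along the image's horizontal, below the level where the pads will grip.

```bash
python3 - <<'E'
from h import *
np.set_printoptions(precision=4,suppress=True)
A=load('w5')[1];B=load('w6')[1];p,R=fr()
X=tri([(A,270,254.2),(B,277.5,212.2)]);print(X,onz(A,270,254.2,.068),onz(B,277.5,212.2,.068))
Y=onz(B,277.5,212.2,.068);print('move',100*R.T@(Y-[0,0,.026]-p))
# bowl rim in w5: print pixels of bright rim along bottom
im,_=load('w5');print(ext(A,[.415,-.25],[(.091,.06)]))
for u in(250,300,350): print(u,im[60:110,u].mean(1).astype(int))
E
```

```text
[ 0.5764 -0.3737  0.0652] [ 0.5753 -0.373   0.068 ] [ 0.5756 -0.3732  0.068 ]
move [-0.1202  0.1728 12.9812]
[214.0124 -99.3451 386.4244  95.9251]
250 [ 88  88  90  92  90  86  89  78  66  66  66  64  78  95 108 110 105 102
  99  79  80  86  87  86  85  86  86  87  86  87  84  87  86  87  86  86
  87  88  88  88  89  90  89  89  90  90  89  90  91  91]
300 [172 172 172 171 172 171 170 177 181 158 100  94  96  97  99  97  98  98
  98  56  89  93  92  96  92  89  91  90  90  93  72  64  97 165 177 193
 203 144  84  81  84  84  83  84  85  85  84  84  85  85]
350 [ 66  66  63  68  68  66  67  68  68  65  62  68 125 174 176 181 189 192
 176 155 150 149 150 147 148 146 145 145 145 145 144 145 146 146 145 146
 147 147 145 146 144 144 143 142 143 143 144 145 146 145]
```

Call:
jog_arm --pt "0 -0.1 0.2 2 0" --pt "0 -0.1 0.2 5 0" --pt "0 -0.1 0.2 8 0" --pt "0.2 -0.1 0.2 11 0" --pt "0.3 -0.1 0.2 13 0"

```text
time_s: 13.62
eef_pos: [0.5746, -0.3723, 0.0386]
ee_rot: [-0.839, -3.025, -0.001]
ft_force: [0.1, 0.1, 0.6]
width: 0.0639
grasp_force: 0.0
```

Call:
jog_arm --pt "0.5 0 0 0 0" --pt "0.6 0 0 0 0" --pt "0.7 0 0 0 0" --pt "0.8 0 0 0 0" --pt "1 0 0 0 0"

```text
time_s: 14.03
eef_pos: [0.5762, -0.3734, 0.043]
ee_rot: [0.839, 3.025, -0.001]
ft_force: [-0.5, -0.3, 5.1]
width: 0.0244
grasp_force: 59.1
```

Call:
jog_arm --pt "1 0 0 0 0" --pt "1 0 0 0 0" --pt "1 0 0 0 0" --pt "1 0 0 0 0" --pt "1 0 0 0 0"

```text
time_s: 14.45
eef_pos: [0.5763, -0.3735, 0.043]
ee_rot: [0.839, 3.025, -0.001]
ft_force: [-0.9, -0.1, 8.0]
width: 0.024
grasp_force: 59.5
```

Call:
jog_arm --pt "1 0 0 -2 0" --pt "1 0 0 -5 0" --pt "1 0 0 -9 0" --pt "1 0 0 -13 0" --pt "1 0 0 -17 0"

```text
time_s: 14.87
eef_pos: [0.5752, -0.3728, 0.2139]
ee_rot: [0.84, 3.027, -0.0]
ft_force: [0.8, 0.2, -0.2]
width: 0.0244
grasp_force: 59.0
```

```bash
python3 - <<'E'
from h import *
np.set_printoptions(precision=4,suppress=True)
s=manip.get_state();print({k:s[k] for k in('time_s','q','eef_pos','ee_rot','ft_force','width')})
p,R=fr();print('to bowl view', 100*R.T@(np.array([.415,-.2495,p[2]])-.10*R[:,0]-p), 'to bowl',100*R.T@(np.array([.415,-.2495,p[2]])-p))
E
```

```text
{'time_s': 14.8667, 'q': array([ 0.4564,  0.5423,  0.1081,  1.467 , -0.0614,  1.1351,  1.6047]), 'eef_pos': array([ 0.5752, -0.3728,  0.2139]), 'ee_rot': array([ 0.8395,  3.0268, -0.0003]), 'ft_force': array([ 0.8422,  0.1925, -0.1901]), 'width': 0.024375026656028313}
to bowl view [10.0837  2.3168 -0.0107] to bowl [20.0837  2.3168 -0.0107]
```

Call:
jog_arm --pt "1 1.5 0.3 0 0" --pt "1 3.5 0.8 0 0" --pt "1 6 1.4 0 0" --pt "1 8.5 2 0 0" --pt "1 10 2.3 0 0"

```text
time_s: 15.28
eef_pos: [0.5002, -0.3001, 0.212]
ee_rot: [0.839, 3.027, 0.0]
ft_force: [0.3, 0.0, -0.0]
width: 0.0241
grasp_force: 59.0
```

Call:
jog_arm --pt "1 0 0 0 0" --pt "1 0 0 0 0" --pt "1 0 0 0 0" --pt "1 0 0 0 0" --pt "1 0 0 0 0"

```text
time_s: 15.7
eef_pos: [0.5019, -0.3022, 0.2112]
ee_rot: [-0.84, -3.027, 0.0]
ft_force: [-0.7, 0.2, -1.2]
width: 0.0242
grasp_force: 59.0
```

```bash
python3 - <<'E'
from h import *
from m import crop
np.set_printoptions(precision=4,suppress=True)
s=manip.get_state();print({k:s[k] for k in('time_s','eef_pos','ee_rot','ft_force','width')})
snap('wrist','w7');snap('side','s7');snap('scene','c7')
P=load('w7')[1];p,R=fr();print('pred rim',ext(P,[.415,-.2495],[(.091,.06)]),'TCP',proj(P,p),'hubtop',proj(P,p+[0,0,.025]))
print('side hubtop',proj(load('s7')[1],p+[0,0,.025]),'scene',proj(load('c7')[1],p+[0,0,.025]))
a=cv2.resize(crop('w7',0,0,560,420,560,420),(800,600))[:,130:650]
u,v=[int(x) for x in proj(load('s7')[1],p)];w,x=[int(x) for x in proj(load('c7')[1],p)]
cv2.imwrite('pics/mos7.png',np.hstack([a,np.vstack([crop('s7',u-40,v-40,80,86,279,300),crop('c7',w-30,x-30,60,64,279,300)])]))
E
```

```text
{'time_s': 15.7, 'eef_pos': array([ 0.5019, -0.3022,  0.2112]), 'ee_rot': array([-0.8399, -3.0271,  0.0003]), 'ft_force': array([-0.685 ,  0.175 , -1.1915]), 'width': 0.024217406599449036}
pred rim [186.6162 -42.9544 364.1218 149.6164] TCP (np.float64(274.3745278975747), np.float64(282.0241584074551)) hubtop (np.float64(273.9293899698137), np.float64(314.75434003910647))
side hubtop (np.float64(284.38788648879813), np.float64(235.73460254396338)) scene (np.float64(236.13377023250047), np.float64(87.98046156716426))
```

View pics/mos7.png

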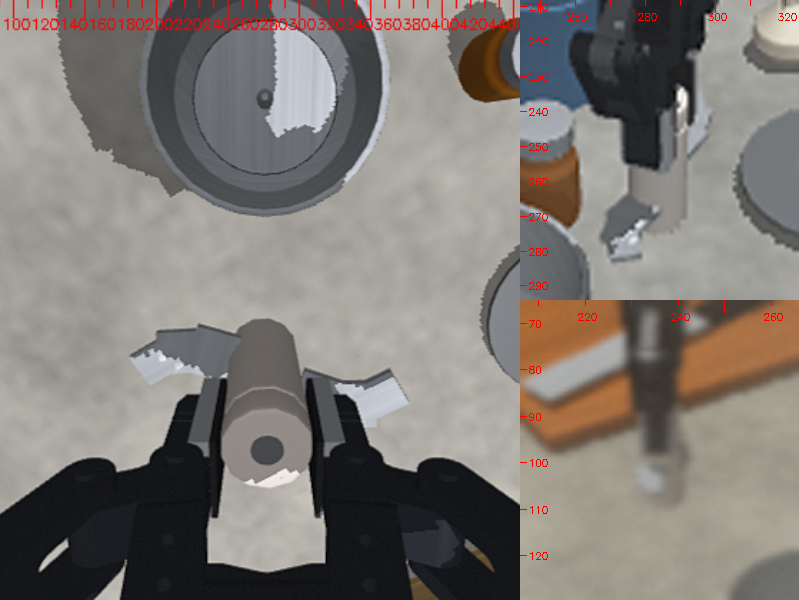

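Hub top in hand is at wrist (277.9,315), pin tip at (276.5,68.6), and rim at columns 189–364 with its bottom at row 150.5. The whisk isn't involved, and the held piece has two wings.

```bash
python3 - <<'E'
from h import *
np.set_printoptions(precision=4,suppress=True)
P=load('w7')[1];p,R=fr()
T=np.linalg.inv(P['T']);print('depths hub,pin',(T@np.append(p+[0,0,.025],1))[2],(T@[.415,-.2495,.05,1])[2])
print('pin rel TCP cm',100*R.T@(onz(P,276.5,68.6,.05)-p),'hub rel',100*R.T@(onz(P,277.9,315,p[2]+.025)-p))
f=least_squares(lambda x:(ext(P,x,[(.091,.06)])-[189,0,364,150.5])[[0,2,3]],[.415,-.25]);print('rim',f.x,f.fun,100*R.T@(np.append(f.x,.1)-p))
c=np.array([.3466,-.2085,0])-.08*R[:,0];print('release-based',c,100*R.T@(c-p))
R6=[(.091,.06)]
for n,o in(('s4',[195,265.4,264.3,316.7]),('c4',[251.2,118.6,288.6,141.3])):
    x,e=fit(load(n)[1],o,R6,[.415,-.25]);print(n,x,e,100*R.T@(np.append(x,.1)-p))
E
```

```text
depths hub,pin 0.13660607422094825 0.2816016529174386
pin rel TCP cm [ 9.889   0.0947 16.1101] hub rel [-0.0102  0.1512 -2.5   ]
rim [ 0.4161 -0.2493] [-1.1622  1.1624  0.1949] [10.0512  0.0997 11.1101]
release-based [ 0.4152 -0.2497 -0.    ] [10.1008  0.0154 21.1131]
s4 [ 0.4151 -0.2526] [-0.2 -0.5  0.2  0.3] [ 9.9606 -0.2319 11.1101]
c4 [ 0.4168 -0.2503] [-0.7 -0.3  0.7  0.2] [ 9.9327  0.0453 11.1101]
```

Call:
jog_arm --pt "1 2 0 0 0" --pt "1 4 0 0 0" --pt "1 6.5 0 0 0" --pt "1 9 0 0 0" --pt "1 9.97 0 0 0"

```text
time_s: 16.27
eef_pos: [0.414, -0.2493, 0.2112]
ee_rot: [-0.84, -3.026, -0.0]
ft_force: [0.3, -1.4, -0.1]
width: 0.024
grasp_force: 59.0
```

Call:
jog_arm --pt "1 0 0 2 0" --pt "1 0 0 4 0" --pt "1 0 0 6.5 0" --pt "1 0 0 9 0" --pt "1 0 0 10.5 0"

```text
time_s: 16.68
eef_pos: [0.4158, -0.2502, 0.1042]
ee_rot: [-0.839, -3.026, -0.0]
ft_force: [0.5, -0.7, -0.8]
width: 0.0243
grasp_force: 59.0
```

Call:
jog_arm --pt "1 0 0 0 0" --pt "1 0 0 0 0" --pt "1 0 0 0 0" --pt "1 0 0 0 0" --pt "1 0 0 0 0"

```text
time_s: 17.1
eef_pos: [0.4168, -0.2507, 0.1073]
ee_rot: [0.839, 3.026, -0.001]
ft_force: [-0.8, 0.0, -1.5]
width: 0.0245
grasp_force: 59.0
```

```bash
python3 - <<'E'
from h import *
np.set_printoptions(precision=4,suppress=True)
p,R=fr();c=np.array([.4152,-.2497,0]);print(p,100*R.T@(c-p));snap('wrist','w8')
from m import crop
P=load('w8')[1];print(proj(P,p+[0,0,.025]),ext(P,[.4155,-.2495],[(.091,.06)]))
im=load('w8')[0];g=im.mean(2).astype(int)
for v in(180,200,220): print(v,g[v,150:400:2])
E
```

```text
[ 0.4168 -0.2507  0.1073] [ 0.2012  0.0013 10.731 ]
(np.float64(273.65499402289595), np.float64(315.69931918598786)) [151.8181 138.8691 398.2006 362.9193]
180 [204 203 201 201 198 195 193 190 191 191 191 193 192 197 105 117 109 115
 130 132 128 128 117  72  74  76  74  96  98  98  97  95  94  95  97  73
 133 133 129 128 129 128 123 126 127 125 126 130 126 128 131 132 133 133
 131 129 129 125 125 127 131 131 129 127 128 127 126 127 132 133 130 128
 126 198 255 117 129 133 131 130 131 131 131 131 127 123 128 125 212 254
  96 158 157 151 147 147 150 149 151  90  76  73  83 238 238 232 227 225
 121 187 186 184 181 183 182 182 180 178 177 176 175 177 178 178 180]
200 [196 196 193 190 192 189 191 190 195 150 129 128 130 125  73  73  72  73
  75  75  76  74  69  92  98 103 101 103 101 131 173 122 234 223 223 225
 225 230 228 227 229 228 223 228 230 237 102 178 237 202 129 132 130 131
 131 129 127 124 123 127 130 130 128 126 126 125 124 127 130 130 128 127
 126 129 131 128 128 132 129 128 130 128 128 119 180 242 242 241 243 242
 239 241 242 253  96 154 150 132 160 135 101 104 103  77  74  75  78  77
  76  74  73  88 129 128 131 122 168 192 193 192 191 191 190 191 192]
220 [196 193 195 193 191 127 131 130 120  74  77  76  76  74  71  84  91  90
  91  88  88  84 156 162 162 161 160 160 163 163 167  92 230 221 221 222
 224 228 228 226 225 225 223 221 224 225 225 229 226 228 232 234 233 233
 233 232 231 228 232 166  86  93  93  94  91  89  91 245 236 236 235 234
 234 238 239 236 238 240 237 237 237 236 239 237 231 234 239 241 242 237
 238 238 246 219 100 117 108 109 109 109 108 107 105 104  78  78  79  75
  76  75  75  73  75  77  75  72  73 133 128 182 215 191 190 191 193]
```

```bash
python3 - <<'E'
from h import *
np.set_printoptions(precision=4,suppress=True,linewidth=150)
im,P=load('w8');p,R=fr();g=cv2.GaussianBlur(im,(3,3),0).astype(float)
pts=[]
for v in range(155,300,5):
    row=g[v];row=row.mean(1);d=np.abs(np.diff(row))
    l=next((u for u in range(110,270) if d[u]>14),None);r=next((u for u in range(450,290,-1) if d[u]>14),None);pts.append((v,l,r))
print(pts)
Q=np.array([(u,v) for v,l,r in pts for u in(l,r) if u],float)
def res(x,Q):
    X=np.array([onz(P,u,v,.091) for u,v in Q]);return np.hypot(X[:,0]-x[0],X[:,1]-x[1])-.06
f=least_squares(lambda x:res(x,Q),[.4155,-.25],loss='soft_l1',f_scale=.001);e=res(f.x,Q)*1000
print(f.x,100*R.T@(np.append(f.x,0)-p));print(e.round(1))
E
```

```text
[(155, 148, 439), (160, 155, 439), (165, 165, 438), (170, 175, 450), (175, 176, 449), (180, 176, 447), (185, 176, 447), (190, 172, 447), (195, 169, 449), (200, 167, 450), (205, 164, 384), (210, 161, 387), (215, 159, 388), (220, 158, 388), (225, 156, 386), (230, 155, 392), (235, 153, 388), (240, 153, 389), (245, 153, 389), (250, 154, 389), (255, 159, 389), (260, 153, 389), (265, 159, 389), (270, 161, 388), (275, 162, 387), (280, 157, 386), (285, 158, 385), (290, 166, 383), (295, 169, 380)]
[ 0.4055 -0.2421] [ 1.4076  0.1585 10.7117]
[10.3 22.3  6.7 21.5  1.9 20.3 -2.9 24.5 -4.4 23.5 -5.5 22.2 -6.5 21.7 -5.8 21.3 -5.4 21.8 -5.3 22.  -4.6 -7.7 -3.7 -6.9 -3.1 -6.8 -2.9 -7.1 -2.1
 -8.2 -1.6 -5.4 -0.6 -7.3 -0.3 -6.6  0.  -6.3 -0.  -5.8 -1.8 -5.2  1.8 -4.5 -0.3 -3.6 -0.3 -3.1  0.3 -2.5  3.8 -1.7  4.7 -0.8  2.4 -0.2  2.7  0. ]
```

```bash
python3 - <<'E'
from m import *
cv2.imwrite('pics/w8c.png',crop('w8',135,130,280,210,800,600))
E
```

```text
(no output)
```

View pics/w8c.png

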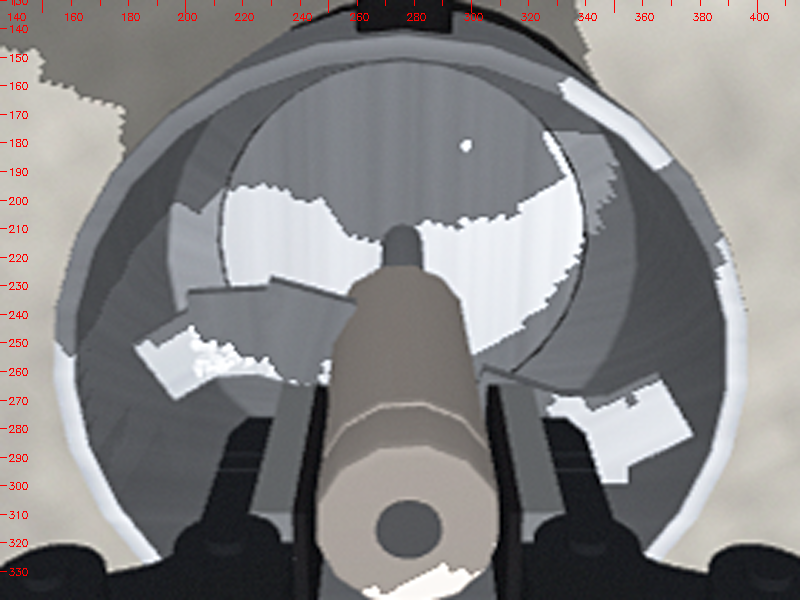

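```bash
python3 - <<'E'
from h import *
np.set_printoptions(precision=4,suppress=True)
P=load('w8')[1];p,R=fr()
for z in(.089,.091):
    f=least_squares(lambda x:(ext(P,x,[(z,.06)])-[153.9,142.3,396.1,0])[:3],[.415,-.25]);print('rim',z,f.x,f.fun.round(1),(100*R.T@(np.append(f.x,.1)-p)).round(2))
for z in(.010,.013,.015):print('pin base far edge x (less .5)',(100*R.T@(onz(P,276.4,208.8,z)-p)).round(2))
f=least_squares(lambda x:(ext(P,x[:2],[(.012,x[2])])-[211,151,339.8,0])[:3],[.415,-.25,.04]);print('floor ring',f.x,(100*R.T@(np.append(f.x[:2],.1)-p)).round(2))
# hub bottom far edge expected row for hub at TCP x=0
for x in(0,):print('hub bottom far edge',proj(P,p+R[:,0]*.013+[0,0,-.043]),'hub top centre',proj(P,p+[0,0,.025]),'near',)
E
```

```text
rim 0.089 [ 0.417  -0.2504] [-0.4  0.1  0.4] [-0.02  0.04  0.71]
rim 0.091 [ 0.4169 -0.2503] [-1.7  0.3  1.7] [-0.01  0.04  0.71]
pin base far edge x (less .5) [0.34 0.09 9.71]
pin base far edge x (less .5) [0.44 0.09 9.41]
pin base far edge x (less .5) [0.5  0.09 9.21]
floor ring [ 0.4176 -0.2509  0.0451] [-0.1   0.02  0.71]
hub bottom far edge (np.float64(274.5637020750735), np.float64(222.16458381677535)) hub top centre (np.float64(273.60484097127426), np.float64(315.120190767945)) near
```

Hub and pin line up within about 1 mm (pin base at (276.4,208.8), hub bottom edge at row 223.8). Lowering over the pin.

Call:
jog_arm --pt "1 0 0 0.4 0" --pt "1 0 0 0.8 0" --pt "1 0 0 1.2 0" --pt "1 0 0 1.6 0" --pt "1 0 0 2 0"

```text
time_s: 17.57
eef_pos: [0.416, -0.2503, 0.0857]
ee_rot: [-0.839, -3.027, 0.0]
ft_force: [0.3, 0.5, -0.4]
width: 0.0242
grasp_force: 59.0
```

Call:
jog_arm --pt "1 0 0 0.4 0" --pt "1 0 0 0.8 0" --pt "1 0 0 1.2 0" --pt "1 0 0 1.6 0" --pt "1 0 0 2 0"

```text
time_s: 17.98
eef_pos: [0.4161, -0.2504, 0.0659]
ee_rot: [-0.84, -3.027, 0.0]
ft_force: [0.2, 0.1, -1.7]
width: 0.0248
grasp_force: 59.0
```

Call:
jog_arm --pt "1 0 0 0.2 0" --pt "1 0 0 0.3 0" --pt "1 0 0 0.4 0" --pt "1 0 0 0.5 0" --pt "1 0 0 0.6 0"

```text
time_s: 18.4
eef_pos: [0.4162, -0.2504, 0.0603]
ee_rot: [0.84, 3.027, -0.0]
ft_force: [0.1, 0.1, -0.1]
width: 0.0244
grasp_force: 59.0
```

Call:
jog_arm --pt "1 0 0 0 0" --pt "1 0 0 0.1 0" --pt "1 0 0 0.1 0" --pt "1 0 0 0.2 0" --pt "1 0 0 0.2 0"

```text
time_s: 18.82
eef_pos: [0.4161, -0.2504, 0.0582]
ee_rot: [-0.84, -3.027, 0.0]
ft_force: [-1.1, -0.3, -0.4]
width: 0.0242
grasp_force: 59.0
```

Call:
jog_arm --pt "1 0 0 0.05 0" --pt "1 0 0 0.05 0" --pt "1 0 0 0.05 0" --pt "1 0 0 0.05 0" --pt "1 0 0 0.05 0"

```text
time_s: 19.23
eef_pos: [0.4163, -0.2504, 0.0579]
ee_rot: [0.839, 3.027, -0.0]
ft_force: [-0.5, 1.1, 5.5]
width: 0.0242
grasp_force: 59.5
```

Call:
jog_arm --pt "0.65 0 0 0 0" --pt "0.6 0 0 0 0" --pt "0.55 0 0 0 0" --pt "0.55 0 0 0 0" --pt "0.55 0 0 0 0"

```text
time_s: 19.65
eef_pos: [0.4161, -0.2503, 0.0577]
ee_rot: [-0.839, -3.027, 0.0]
ft_force: [0.0, -0.1, 1.1]
width: 0.0385
grasp_force: 0.0
```

Call:
jog_arm --pt "0.55 0 0 -1 0" --pt "0.55 0 0 -2.5 0" --pt "0.55 0 0 -5 0" --pt "0.55 0 0 -8 0" --pt "0.5 0 0 -11 0"

```text
time_s: 20.07
eef_pos: [0.4157, -0.2502, 0.1696]
ee_rot: [-0.84, -3.027, 0.0]
ft_force: [0.7, -0.2, -0.5]
width: 0.0426
grasp_force: 0.0
```

```bash
python3 - <<'E'
from h import *
np.set_printoptions(precision=4,suppress=True)
p,R=fr();print(p,manip.get_state()['width'],'to lid',100*R.T@(np.array([.6485,-.137,.16])-p));snap('side','s9');snap('wrist','w9')
P=load('w9')[1]
print('hub top pred home', proj(P,[.4163,-.2503,.083]), 'side',proj(load('s9')[1],[.4163,-.2503,.083]))
from m import crop
cv2.imwrite('pics/mos9.png',np.hstack([cv2.resize(crop('w9',110,150,340,255,400,300),(533,400)),crop('s9',190,255,80,120,267,400)]))
E
```

```text
[ 0.4157 -0.2502  0.1696] 0.04255953250615677 to lid [-14.1198  21.6947   0.9453]
hub top pred home (np.float64(275.25310754590686), np.float64(212.50351735050924)) side (np.float64(230.7325493887652), np.float64(291.3599427231403))
```

View pics/mos9.png

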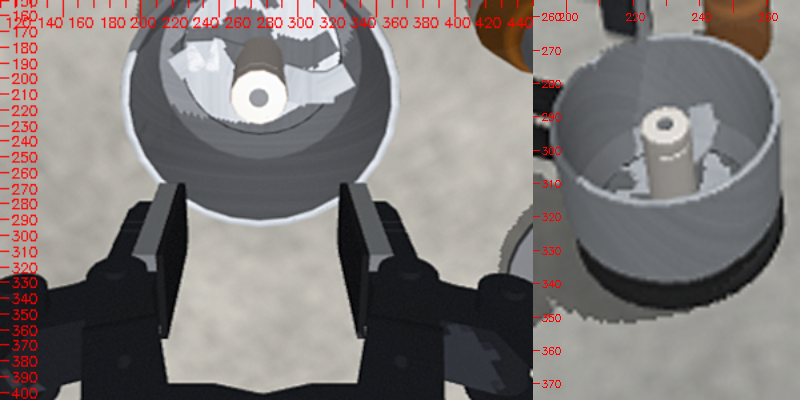

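The blade is home: its hub top at wrist (275.2,212.5) matches the predicted home spot, and the side view shows it upright in the bowl. Next, the lid.

Call:
jog_arm --pt "0.3 -2 3 0 0" --pt "0 -4.5 7 0 0" --pt "0 -7 10.8 0 0" --pt "0 -9.1 14 0 0" --pt "0 -10.5 16 0 0"

```text
time_s: 20.58
eef_pos: [0.5911, -0.1647, 0.1681]
ee_rot: [0.837, 3.028, 0.001]
ft_force: [-0.4, -0.0, 0.3]
width: 0.0852
grasp_force: 0.0
```

Call:
jog_arm --pt "0 -2 3 0 0" --pt "0 -3.6 5.7 0 0" --pt "0 -3.6 5.7 0 0" --pt "0 -3.6 5.7 0 0" --pt "0 -3.6 5.7 0 0"

```text
time_s: 21.0
eef_pos: [0.6481, -0.1374, 0.1677]
ee_rot: [-0.84, -3.026, 0.001]
ft_force: [-1.1, -1.1, -0.0]
width: 0.0855
grasp_force: 0.0
```

```bash
python3 - <<'E'
from h import *
np.set_printoptions(precision=4,suppress=True,linewidth=150)
p,R=fr();print(p);snap('wrist','w10');im,P=load('w10')
x=[.6485,-.137];print(ext(P,x,[(.013,.062)]),proj(P,[*x,.033]))
u,v=[int(a) for a in proj(P,[*x,.013])]
print(im[v,u-100:u+100:8].tolist());print(im[max(0,v-100):v+100:8,u].tolist())
E
```

```text
[ 0.6481 -0.1374  0.1677]
[203.8473 118.0622 348.5332 258.1872] (np.float64(276.1248801018025), np.float64(199.03853281945558))
[[155, 160, 163], [152, 160, 162], [156, 162, 165], [154, 160, 164], [152, 158, 162], [130, 126, 124], [134, 128, 126], [134, 130, 130], [136, 131, 129], [137, 133, 131], [122, 117, 116], [124, 120, 119], [110, 114, 117], [129, 125, 121], [247, 248, 246], [124, 120, 118], [95, 91, 90], [146, 141, 139], [146, 141, 138], [144, 139, 139], [146, 141, 139], [147, 141, 140], [126, 124, 123], [161, 168, 170], [155, 162, 165]]
[[84, 87, 90], [85, 88, 90], [85, 87, 89], [84, 88, 90], [74, 72, 69], [71, 69, 67], [73, 70, 68], [141, 138, 135], [142, 136, 136], [144, 138, 136], [72, 70, 69], [137, 131, 128], [77, 80, 86], [244, 245, 244], [237, 239, 238], [64, 61, 59], [138, 135, 133], [141, 135, 133], [137, 132, 132], [136, 132, 130], [135, 131, 128], [150, 157, 160], [150, 158, 161], [157, 164, 166], [159, 165, 169]]
```

```bash
cat > lid.py <<'E'
from h import *
def lidfit(f,x0):
    im,P=load(f);b=cv2.GaussianBlur(im,(3,3),0).astype(int);m=((b[:,:,0]-b[:,:,2]>0)).astype(np.uint8)
    e=ext(P,x0,[(.013,.062)]).astype(int);M=np.zeros_like(m);sl=np.s_[max(0,e[1]-25):e[3]+25,max(0,e[0]-25):e[2]+25];M[sl]=m[sl]
    M=cv2.morphologyEx(M,cv2.MORPH_OPEN,np.ones((5,5)))
    n,l,st,c=cv2.connectedComponentsWithStats(M);i=1+st[1:,4].argmax();x,y,w,h,a=st[i]
    o=np.array([x,y,x+w,y+h])-.5
    return o,fit(P,o,[(.008,.062),(.013,.062)],x0)
E
python3 - <<'E'
from lid import *
np.set_printoptions(precision=4,suppress=True)
x0=[.6485,-.137]
for f in('w10','w5','w2'):print(f,lidfit(f,x0))
im,P=load('w10');p,R=fr()
# collar: dark/bright disc inside -> white centre piece & collar rim
g=im.mean(2);u,v=[int(a) for a in proj(P,[*x0,.033])];s=g[v-40:v+40,u-40:u+40]
m=(s>200).astype(np.uint8);n,l,st,c=cv2.connectedComponentsWithStats(m);i=1+st[1:,4].argmax();print('white',st[i],c[i]+[u-40,v-40])
for k in range(-30,42,6):print(k,g[v+k,u-40:u+40:3].astype(int))
E
```

```text
w10 (array([209.5, 121.5, 352.5, 258.5]), (array([ 0.6524, -0.1345]), array([-0.7, -1.3,  0.7,  1.7])))
w5 (array([445.5, 119.5, 559.5, 235.5]), (array([ 0.6501, -0.1386]), array([-5.5, -0.7,  5.3,  1.5])))
w2 (array([420.5, 178.5, 534.5, 283.5]), (array([ 0.6521, -0.1348]), array([-1.5, -0.7,  1.5,  1.1])))
white [ 35  30  22  20 284] [281.1444 198.4894]
-30 [132 133 132 134 134 135 134 136 136 136 140 125  66  68  69  69  67  71
 106 141 141 140 141 140 140 141 139]
-24 [131 132 134 135 133 134 135 136  63  69  69  73  47  47  48  49  48  47
  50  66  66 142 140 141 141 141 141]
-18 [131 132 133 134 134 135 136 119  69  59  43  98 132 136 137 127 126 134
 137 115  41  42 144 142 142 141 141]
-12 [131 132 132 134 133 135 138  63  43 122 137 124  63  82  87  80  86 105
 142 141 121 139  66 142 141 142 141]
-6 [131 132 133 135 135 134 138  58 126 106 141 147 192 241  73 200 238 239
 225 140 116  76 137 113 140 140 142]
0 [131 132 132 133 133 134 136 104 144  78 141 132 241 237 248  86 250 237
 241 137  63  43 131 118 142 141 141]
6 [132 131 132 133 134 134 135 123 141  32  59 149 176 240 238 224  77 246
 114  68  56  34 130 128 140 140 141]
12 [131 133 132 133 133 132 134 135 118 143  40  46  53  74  68  64  68  74
  48  48  40 128 128 141 139 140 139]
18 [131 131 132 132 132 131 134 134 133 131 122 143  38  49  49  47  47  47
  39 130  65 123 139 139 138 139 139]
24 [129 130 131 131 131 133 133 134 135 134 134 137 135 129 116 117 117 124
 138 139 137 138 138 139 140 140 139]
30 [129 129 131 131 132 132 133 133 134 134 135 136 135 135 137 136 136 137
 136 136 137 138 137 138 137 138 137]
36 [128 129 130 129 129 130 132 130 132 133 133 133 135 134 135 135 136 135
 136 136 136 137 136 136 136 138 136]
```

```bash
python3 - <<'E'
from h import *
np.set_printoptions(precision=4,suppress=True)
P=load('w10')[1];W=load('w2')[1];p,R=fr();X=onz(P,281.3,199.5,.033);print(X,'tri w2/w10',tri([(P,281.3,199.5),(W,483.2,239.5)]))
for t in(X,np.array([.652,-.1347,0])):print(100*R.T@(t-p))
print(p[2])
E
```

```text
[ 0.651  -0.1336  0.033 ] tri w2/w10 [ 0.6536 -0.1351  0.0234]
[-0.0474  0.5301 13.4872]
[-0.191   0.4932 16.7872]
0.16787667230864406
```

Call:
jog_arm --pt "0 -0.1 0.5 3 0" --pt "0 -0.1 0.5 7 0" --pt "0 -0.1 0.5 11 0" --pt "0 -0.1 0.5 14 0" --pt "0.2 -0.1 0.5 15.2 0"

```text
time_s: 21.47
eef_pos: [0.6492, -0.1338, 0.0119]
ee_rot: [-0.84, -3.022, 0.002]
ft_force: [0.0, 0.2, -0.0]
width: 0.0752
grasp_force: 0.0
```

Call:
jog_arm --pt "0.3 0 0 0 0" --pt "0.4 0 0 0 0" --pt "0.5 0 0 0 0" --pt "0.6 0 0 0 0" --pt "0.8 0 0 0 0"

```text
time_s: 21.88
eef_pos: [0.6536, -0.1338, 0.0187]
ee_rot: [0.839, 3.024, 0.0]
ft_force: [-3.1, -1.1, 8.1]
width: 0.0372
grasp_force: 60.5
```

Call:
jog_arm --pt "1 0 0 0 0" --pt "1 0 0 0 0" --pt "1 0 0 0 0" --pt "1 0 0 0 0" --pt "1 0 0 0 0"

```text
time_s: 22.3
eef_pos: [0.6536, -0.1338, 0.0187]
ee_rot: [0.839, 3.024, 0.0]
ft_force: [-2.1, -0.3, 8.1]
width: 0.0371
grasp_force: 60.5
```

Call:
jog_arm --pt "1 0 0 -1 0" --pt "1 0 0 -3 0" --pt "1 0 0 -7 0" --pt "1 0 0 -11 0" --pt "1 0 0 -15 0"

```text
time_s: 22.72
eef_pos: [0.6521, -0.1332, 0.1696]
ee_rot: [0.839, 3.026, 0.0]
ft_force: [0.6, 0.1, 0.0]
width: 0.0372
grasp_force: 60.4
```

```bash
python3 - <<'E'
from h import *
np.set_printoptions(precision=4,suppress=True)
p,R=fr();s=manip.get_state();print(p,s['width'],s['ft_force'],'to bowl',100*R.T@(np.array([.4163,-.2503,.2])-p))
E
```

```text
[ 0.6521 -0.1332  0.1696] 0.037172488917422836 [0.6469 0.0508 0.0264] to bowl [ 14.1795 -22.1791  -3.0758]
```

Call:
jog_arm --pt "1 1 -1.5 0 0" --pt "1 3 -4.7 0 0" --pt "1 5.5 -8.6 0 0" --pt "1 8 -12.5 0 0" --pt "1 10 -15.7 0 0"

```text
time_s: 23.13
eef_pos: [0.4889, -0.2144, 0.1676]
ee_rot: [0.839, 3.025, -0.0]
ft_force: [0.8, -1.5, 0.4]
width: 0.0372
grasp_force: 60.5
```

Call:
jog_arm --pt "1 2 -3.2 0 0" --pt "1 3.6 -5.5 0 0" --pt "1 4.2 -6.5 0 0" --pt "1 4.2 -6.5 1 0" --pt "1 4.2 -6.5 2 0"

```text
time_s: 23.55
eef_pos: [0.422, -0.2482, 0.1468]
ee_rot: [0.839, 3.024, -0.0]
ft_force: [0.1, -0.9, -1.5]
width: 0.0372
grasp_force: 60.5
```

Call:
jog_arm --pt "1 0 0 1 0" --pt "1 0 0 1.5 0" --pt "1 0 0 1.5 0" --pt "1 0 0 1.5 0" --pt "1 0 0 1.5 0"

```text
time_s: 23.97
eef_pos: [0.4214, -0.2478, 0.1308]
ee_rot: [-0.839, -3.027, 0.0]
ft_force: [0.0, 0.6, -0.7]
width: 0.0375
grasp_force: 60.4
```

```bash
python3 - <<'E'
from h import *
from m import crop
np.set_printoptions(precision=4,suppress=True)
p,R=fr();s=manip.get_state();print(p,s['width'],s['ft_force'],'to bowl',100*R.T@(np.array([.4163,-.2503,.1017])-p))
for n,f in(('side','s11'),('scene','c11'),('wrist','w11')):
    snap(n,f);P=load(f)[1];z=p[2]-.0187;print(n,'lid pred',ext(P,p,[(z+.008,.062),(z+.013,.062)]),'rim',ext(P,[.4163,-.2503],[(.091,.06)]))
cv2.imwrite('pics/mos11.png',np.hstack([crop('s11',175,230,110,110,400,400),crop('c11',230,70,80,80,400,400)]))
E
```

```text
[ 0.4214 -0.2478  0.1308] 0.03747985445954242 [ 0.0005  0.6037 -0.6863] to bowl [ 0.3057 -0.4786  2.9141]
side lid pred [194.4408 248.1269 268.1811 303.0428] rim [195.3943 263.965  264.939  315.8295]
scene lid pred [248.7369 109.7285 289.4955 134.977 ] rim [250.6617 118.2865 289.4323 141.4443]
wrist lid pred [139.846  139.6181 409.0957 383.1828] rim [156.846  130.3403 375.3749 333.0706]
```

View pics/mos11.png

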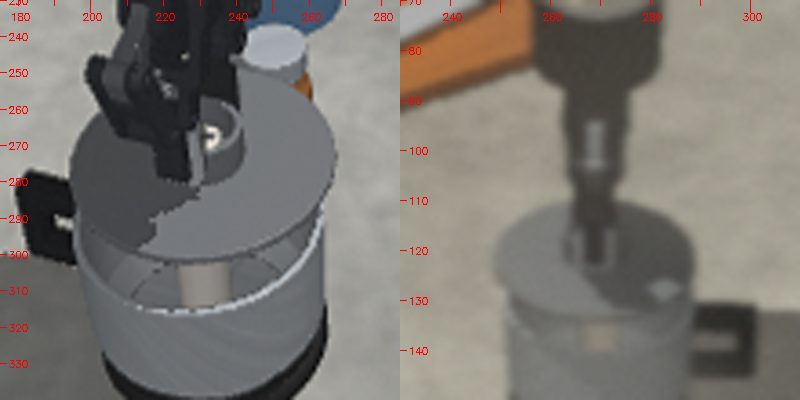

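The lid is level in hand over the bowl (side columns 194–268) as predicted, and needs a 6 mm shift before it goes down.

Call:
jog_arm --pt "1 0.15 -0.25 0 0" --pt "1 0.3 -0.5 0 0" --pt "1 0.3 -0.5 0.3 0" --pt "1 0.3 -0.5 0.7 0" --pt "1 0.3 -0.5 1.2 0"

```text
time_s: 24.53
eef_pos: [0.4159, -0.2507, 0.1185]
ee_rot: [0.84, 3.027, -0.0]
ft_force: [0.5, 0.3, -1.9]
width: 0.0375
grasp_force: 60.4
```

Call:
jog_arm --pt "1 0 0 0 0" --pt "1 0 0 0.2 0" --pt "1 0 0 0.4 0" --pt "1 0 0 0.6 0" --pt "1 0 0 0.8 0"

```text
time_s: 24.95
eef_pos: [0.4159, -0.2507, 0.1106]
ee_rot: [-0.839, -3.027, 0.0]
ft_force: [-0.5, 0.4, -1.4]
width: 0.0374
grasp_force: 60.4
```

Call:
jog_arm --pt "1 0 0 0.15 0" --pt "1 0 0 0.3 0" --pt "1 0 0 0.4 0" --pt "1 0 0 0.5 0" --pt "1 0 0 0.5 0"

```text
time_s: 25.37
eef_pos: [0.4158, -0.2507, 0.1056]
ee_rot: [-0.839, -3.027, 0.0]
ft_force: [-0.4, -0.4, 0.2]
width: 0.0374
grasp_force: 60.4
```

Call:
jog_arm --pt "1 0 0 0.1 0" --pt "1 0 0 0.2 0" --pt "1 0 0 0.3 0" --pt "1 0 0 0.3 0" --pt "1 0 0 0.3 0"

```text
time_s: 25.78
eef_pos: [0.4158, -0.2506, 0.1027]
ee_rot: [-0.839, -3.027, 0.0]
ft_force: [0.0, -0.2, -1.8]
width: 0.0373
grasp_force: 60.4
```

Call:
jog_arm --pt "1 0 0 0.05 0" --pt "1 0 0 0.1 0" --pt "1 0 0 0.1 0" --pt "1 0 0 0.1 0" --pt "1 0 0 0.1 0"

```text
time_s: 26.2
eef_pos: [0.4158, -0.2507, 0.1018]
ee_rot: [-0.84, -3.027, 0.0]
ft_force: [0.1, -0.4, -1.4]
width: 0.0373
grasp_force: 60.5
```

Call:
jog_arm --pt "1 0 0 0.05 0" --pt "1 0 0 0.05 0" --pt "1 0 0 0.05 0" --pt "1 0 0 0.05 0" --pt "1 0 0 0.05 0"

```text
time_s: 26.62
eef_pos: [0.4159, -0.2507, 0.1016]
ee_rot: [0.84, 3.027, -0.0]
ft_force: [-3.7, 1.4, 7.8]
width: 0.0371
grasp_force: 61.4
```

Call:
jog_arm --pt "0.5 0 0 0 0" --pt "0.4 0 0 0 0" --pt "0.3 0 0 0 0" --pt "0.3 0 0 0 0" --pt "0.3 0 0 0 0"

```text
time_s: 27.03
eef_pos: [0.4158, -0.2507, 0.1012]
ee_rot: [-0.839, -3.027, 0.0]
ft_force: [0.2, 0.4, -0.6]
width: 0.0596
grasp_force: 0.0
```

Call:
jog_arm --pt "0.3 0 0 -1 0" --pt "0.2 0 0 -3 0" --pt "0 0 0 -6 0" --pt "0 0 0 -10 0" --pt "0 0 0 -14 0"

```text
time_s: 27.45
eef_pos: [0.4151, -0.2504, 0.2434]
ee_rot: [-0.84, -3.026, -0.0]
ft_force: [0.7, -0.2, 0.1]
width: 0.0855
grasp_force: 0.0
```

Call:
jog_arm --pt "0 0 0 0 0" --pt "0 0 0 0 0" --pt "0 0 0 0 0" --pt "0 0 0 0 0" --pt "0 0 0 0 0"

```text
time_s: 27.87
eef_pos: [0.4154, -0.2504, 0.2405]
ee_rot: [-0.839, -3.026, -0.0]
ft_force: [0.5, 0.2, 0.4]
width: 0.0853
grasp_force: 0.0
```

```bash
python3 - <<'E'
from h import *
np.set_printoptions(precision=4,suppress=True)
p,R=fr();print(p,R[:,0]);im,P=snap('wrist','w12');snap('side','s12');snap('scene','c12')
print('lid pred',ext(P,[.4159,-.2507],[(.091,.062),(.096,.062)]))
b=cv2.GaussianBlur(load('w12')[0],(3,3),0).astype(int);m=((b[:,:,0]-b[:,:,2]>0)).astype(np.uint8);m[:,:120]=0;m[:,450:]=0;m[330:]=0
m=cv2.morphologyEx(m,cv2.MORPH_OPEN,np.ones((5,5)));n,l,st,c=cv2.connectedComponentsWithStats(m);print(st[1+st[1:,4].argmax()])
print('to motor',100*R.T@(np.array([.4395,.2598,p[2]])-p))
E
```

```text
[ 0.4154 -0.2504  0.2405] [-0.8572  0.515   0.0018]
lid pred [200.8012 119.3551 350.1106 263.9295]
[  204    72   147   191 16878]
to motor [24.211  44.9769  0.033 ]
```

Call:
jog_arm --pt "0 1.6 3 0 0" --pt "0 3.2 6 0 0" --pt "0 4.8 9 0 0" --pt "0 6.4 12 0 0" --pt "0 8 15 0 0"

```text
time_s: 28.43
eef_pos: [0.4242, -0.0794, 0.2411]
ee_rot: [-0.84, -3.027, 0.0]
ft_force: [1.3, 0.4, 1.1]
width: 0.0858
grasp_force: 0.0
```

Call:
jog_arm --pt "0 1.6 3 0 0" --pt "0 3.2 6 0 0" --pt "0 4.8 9 0 0" --pt "0 6.4 12 0 0" --pt "0 8 15 0 0"

```text
time_s: 28.85
eef_pos: [0.4328, 0.0905, 0.2412]
ee_rot: [-0.84, -3.027, 0.0]
ft_force: [0.9, -0.2, -0.1]
width: 0.0851
grasp_force: 0.0
```

Call:
jog_arm --pt "0 1.6 3 0 0" --pt "0 3.2 6 0 0" --pt "0 4 7 0 0" --pt "0 4 7 0 0" --pt "0 4 7 0 0"

```text
time_s: 29.27
eef_pos: [0.4347, 0.1697, 0.2409]
ee_rot: [-0.837, -3.027, 0.001]
ft_force: [-0.1, -0.6, -0.7]
width: 0.0857
grasp_force: 0.0
```

```bash
python3 - <<'E'
from h import *
print(manip.get_state()['eef_pos']);snap('wrist','w13')
E
```

```text
[0.43472238 0.16969399 0.2408678 ]
```

Call:
jog_arm --pt "0 2 4 0 0" --pt "0 4.2 8 0 0" --pt "0 4.2 8 0 0" --pt "0 4.2 8 0 0" --pt "0 4.2 8 0 0"

```text
time_s: 29.73
eef_pos: [0.4404, 0.2587, 0.2409]
ee_rot: [-0.841, -3.027, 0.001]
ft_force: [-0.2, 0.2, -0.4]
width: 0.0856
grasp_force: 0.0
```

```bash
python3 - <<'E'
from h import *
np.set_printoptions(precision=4,suppress=True,linewidth=160)
snap('wrist','w14');p,R=fr();print(p,manip.get_state()['time_s'])
for f in('w13','w14'):
    im,P=load(f);x=[.4395,.2598];u,v=[int(a) for a in proj(P,[*x,.126])];print(f,u,v,ext(P,x,[(.126,.033)]))
    h=cv2.cvtColor(im,cv2.COLOR_BGR2GRAY).astype(int)
    print(h[v,max(0,u-70):u+71:5]);print(h[max(0,v-70):v+71:5,u])
E
```

```text
[0.4405 0.2582 0.241 ] 29.7833
w13 386 149 [340.4199 101.7093 433.0986 194.3839]
[119 127 133  87  83  92 115 209 245  84 148 149 146 144 143 143 141 139 138 138 135 243 246 155 158 155 156 158 156]
[147 144 142 135 119 100 165 245 244 124 141 141 142 141 143 146 144 144 144 144 143 244 244 168 165 165 166 162 158]
w14 275 204 [232.053  160.9059 319.8824 244.9331]
[154 155 156 157 154 155 155 181 242 230 140 142 143 146 146 147 147 149 149 150 170 244 222 154 163 166 169 172 176]
[118 120 121 114 104  99 142 184 244 123 146 147 146 146 146 146 146 142 144 142 247 248 160 153 148 148 153 150 153]
```

```bash
python3 - <<'E'
from h import *
np.set_printoptions(precision=4,suppress=True,linewidth=160)
p,R=fr();obs=[]
for f in('w13','w14'):
    im,P=load(f);u,v=[int(a) for a in proj(P,[.4395,.2598,.126])]
    h=cv2.cvtColor(im,cv2.COLOR_BGR2GRAY);b=(h>195).astype(np.uint8)
    n,l,st,c=cv2.connectedComponentsWithStats((1-b),connectivity=4);i=l[v,u];print(f,'hole',st[i],c[i])
    n,l2,s2,c2=cv2.connectedComponentsWithStats(b);near=[(s2[k].tolist()) for k in range(1,n) if s2[k,4]>60 and abs(c2[k,0]-u)<70 and abs(c2[k,1]-v)<70];print(near)
    obs.append((P,*c[i]));print(onz(P,*c[i],.126))
X=tri(obs);print('tri',X,'move',100*R.T@(onz(*obs[1],.126)-p),100*R.T@(X-p))
E
```

```text
w13 hole [ 359  121   60   60 2731] [388.5346 150.8048]
[[350, 112, 79, 78, 2139]]
[0.4408 0.2607 0.126 ]
w14 hole [ 250  178   56   55 2347] [277.588 205.334]
[[241, 170, 75, 71, 1869]]
[0.4407 0.2605 0.126 ]
tri [0.4406 0.2606 0.1266] move [ 0.1098  0.2202 11.5046] [ 0.1236  0.2225 11.4433]
```

Call:
jog_arm --pt "0 0.1 0.2 2 0" --pt "0 0.1 0.2 5 0" --pt "0 0.1 0.2 8 0" --pt "0 0.1 0.2 11 0" --pt "0 0.1 0.2 14 0"

```text
time_s: 30.2
eef_pos: [0.4408, 0.26, 0.1003]
ee_rot: [0.843, 3.025, -0.0]
ft_force: [1.4, -0.3, -0.6]
width: 0.085
grasp_force: 0.0
```

Call:
jog_arm --pt "0 0 0 2 0" --pt "0 0 0 3.3 0" --pt "0 0 0 3.3 0" --pt "0 0 0 3.3 0" --pt "0 0 0 3.3 0"

```text
time_s: 30.62
eef_pos: [0.4411, 0.2614, 0.0693]
ee_rot: [0.841, 3.026, 0.001]
ft_force: [0.2, -0.1, 1.2]
width: 0.0857
grasp_force: 0.0
```

Call:
jog_arm --pt "0.15 0 0 0 0" --pt "0.2 0 0 0 0" --pt "0.3 0 0 0 0" --pt "0.5 0 0 0 0" --pt "1 0 0 0 0"

```text
time_s: 31.03
eef_pos: [0.4404, 0.2611, 0.0692]
ee_rot: [0.84, 3.027, -0.002]
ft_force: [-5.3, -8.4, 17.7]
width: 0.0612
grasp_force: 51.9
```

Call:
jog_arm --pt "1 0 0 0 0" --pt "1 0 0 0 0" --pt "1 0 0 0 0" --pt "1 0 0 0 0" --pt "1 0 0 0 0"

```text
time_s: 31.45
eef_pos: [0.4404, 0.2611, 0.0692]
ee_rot: [0.84, 3.027, -0.002]
ft_force: [-5.6, -8.2, 17.8]
width: 0.0609
grasp_force: 51.9
```

Call:
jog_arm --pt "1 0 0 -0.5 0" --pt "1 0 0 -1.2 0" --pt "1 0 0 -2.5 0" --pt "1 0 0 -5 0" --pt "1 0 0 -8 0"

```text
time_s: 31.87
eef_pos: [0.4394, 0.2616, 0.1485]
ee_rot: [-0.838, -3.025, 0.002]
ft_force: [1.1, 0.7, -5.3]
width: 0.0611
grasp_force: 60.7
```

Call:
jog_arm --pt "1 0 0 -3 0" --pt "1 0 0 -6 0" --pt "1 0 0 -8 0" --pt "1 0 0 -9 0" --pt "1 0 0 -9 0"

```text
time_s: 32.28
eef_pos: [0.4409, 0.2624, 0.2403]
ee_rot: [0.839, 3.025, 0.003]
ft_force: [-0.2, -0.6, -5.8]
width: 0.0611
grasp_force: 60.7
```

```bash
python3 - <<'E'
from h import *
np.set_printoptions(precision=4,suppress=True)
p,R=fr();s=manip.get_state();print(p,s['width'],s['ft_force'],s['torque'],'to lid',100*R.T@(np.array([.4159,-.2507,p[2]])-p))
E
```

```text
[0.4409 0.2624 0.2403] 0.06108822413817534 [-0.1708 -0.6018 -5.766 ] [-0.0042 -0.0325 -0.039 ] to lid [-24.279  -45.2709  -0.0817]
```

Call:
jog_arm --pt "1 -0.4 -0.8 0 0" --pt "1 -1.3 -2.4 0 0" --pt "1 -2.4 -4.5 0 0" --pt "1 -3.7 -6.9 0 0" --pt "1 -5 -9.3 0 0"

```text
time_s: 32.7
eef_pos: [0.4341, 0.1547, 0.2364]
ee_rot: [-0.838, -3.025, 0.002]
ft_force: [1.2, -0.5, -5.1]
width: 0.0612
grasp_force: 60.8
```

Call:
jog_arm --pt "1 -1.3 -2.4 0 0" --pt "1 -2.6 -4.9 0 0" --pt "1 -3.9 -7.3 0 0" --pt "1 -5.2 -9.8 0 0" --pt "1 -6.6 -12.3 0 0"

```text
time_s: 33.12
eef_pos: [0.4271, 0.0153, 0.2367]
ee_rot: [-0.839, -3.025, 0.001]
ft_force: [1.0, -0.3, -5.3]
width: 0.0614
grasp_force: 60.8
```

Call:
jog_arm --pt "1 -1.3 -2.4 0 0" --pt "1 -2.6 -4.9 0 0" --pt "1 -3.9 -7.3 0 0" --pt "1 -5.2 -9.8 0 0" --pt "1 -6.6 -12.3 0 0"

```text
time_s: 33.53
eef_pos: [0.4202, -0.1238, 0.2367]
ee_rot: [-0.839, -3.025, 0.001]
ft_force: [0.7, 0.5, -5.1]
width: 0.0609
grasp_force: 60.8
```

Call:
jog_arm --pt "1 -1.3 -2.4 0 0" --pt "1 -2.6 -4.9 0 0" --pt "1 -3.9 -7.3 0 0" --pt "1 -5.1 -9.5 0 0" --pt "1 -5.9 -11 0 0"

```text
time_s: 33.95
eef_pos: [0.4139, -0.2494, 0.2365]
ee_rot: [-0.842, -3.024, 0.001]
ft_force: [-0.6, -0.2, -5.3]
width: 0.061
grasp_force: 60.9
```

Call:
jog_arm --pt "1 -0.2 -0.4 0 0" --pt "1 -0.2 -0.4 0.5 0" --pt "1 -0.2 -0.4 1.5 0" --pt "1 -0.2 -0.4 2 0" --pt "1 -0.2 -0.4 2 0"

```text
time_s: 34.37
eef_pos: [0.4146, -0.2502, 0.2163]
ee_rot: [-0.837, -3.025, -0.001]
ft_force: [0.0, 0.4, -5.6]
width: 0.0611
grasp_force: 61.0
```

Call:
jog_arm --pt "1 0 0 0 0" --pt "1 0 0 0 0" --pt "1 0 0 0 0" --pt "1 0 0 0 0" --pt "1 0 0 0 0"

```text
time_s: 34.78
eef_pos: [0.4154, -0.2515, 0.2185]
ee_rot: [0.839, 3.027, -0.0]
ft_force: [0.1, -0.7, -5.6]
width: 0.0615
grasp_force: 61.0
```

```bash
python3 - <<'E'
from h import *
from m import crop
np.set_printoptions(precision=4,suppress=True)
p,R=fr();s=manip.get_state();print(s['time_s'],p,s['width'],s['ft_force'],s['torque'],'to lid',100*R.T@(np.array([.4159,-.2507,.1652])-p))
for n,f in(('side','s15'),('scene','c15')):
    P=snap(n,f)[1];z=p[2]-.0692;print(n,'motor foot pred',ext(P,p,[(z,.046)]),'lid',ext(P,[.4159,-.2507],[(.091,.062),(.096,.062)]))
cv2.imwrite('pics/mos15.png',np.hstack([crop('s15',175,200,110,150,400,545),crop('c15',225,40,100,136,400,545)]))
E
```

```text
34.7833 [ 0.4154 -0.2515  0.2185] 0.06154949975964701 [ 0.1322 -0.6985 -5.6332] [ 0.0071 -0.0288 -0.0207] to lid [0.0029 0.0938 5.3315]
side motor foot pred [198.7682 245.8342 254.8472 285.0823] lid [193.5989 261.4231 265.9069 317.0547]
scene motor foot pred [255.0584 104.9545 285.5282 122.4816] lid [250.0387 116.5142 290.1802 141.7409]
```

View pics/mos15.png

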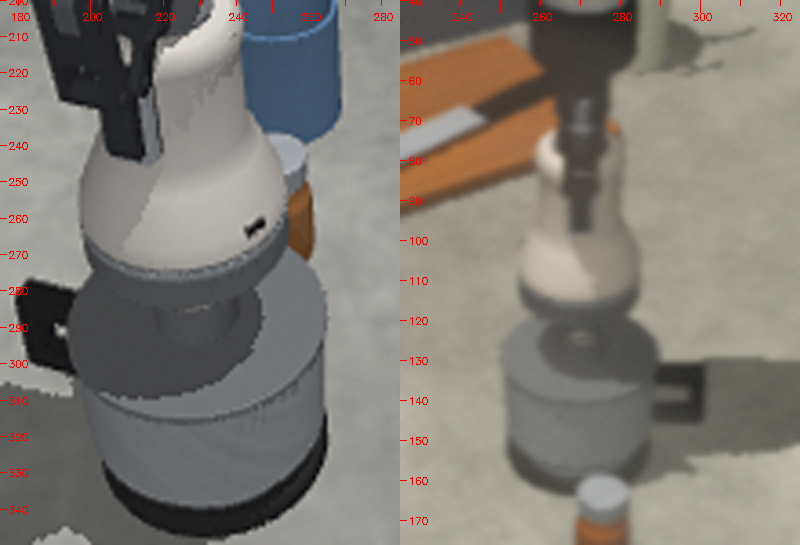

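The motor unit hangs upright over the lid (foot at side columns 197–254), in line with the collar at side (229,285). Lowering it.

Call:
jog_arm --pt "1 0 0.1 0.3 0" --pt "1 0 0.1 0.8 0" --pt "1 0 0.1 1.4 0" --pt "1 0 0.1 2 0" --pt "1 0 0.1 2.4 0"

```text
time_s: 35.3
eef_pos: [0.4155, -0.2505, 0.1932]
ee_rot: [-0.839, -3.026, -0.0]
ft_force: [0.2, 0.5, -4.9]
width: 0.0613
grasp_force: 61.0
```

Call:
jog_arm --pt "1 0 0 0.4 0" --pt "1 0 0 0.8 0" --pt "1 0 0 1.2 0" --pt "1 0 0 1.6 0" --pt "1 0 0 1.9 0"

```text
time_s: 35.72
eef_pos: [0.4158, -0.2507, 0.1748]
ee_rot: [-0.84, -3.027, 0.0]
ft_force: [-0.1, 0.5, -4.7]
width: 0.0613
grasp_force: 61.0
```

Call:
jog_arm --pt "1 0 0 0.1 0" --pt "1 0 0 0.2 0" --pt "1 0 0 0.3 0" --pt "1 0 0 0.4 0" --pt "1 0 0 0.5 0"

```text
time_s: 36.13
eef_pos: [0.4159, -0.2507, 0.1703]
ee_rot: [0.84, 3.027, -0.0]
ft_force: [-0.4, -0.2, -4.6]
width: 0.0613
grasp_force: 61.0
```

Call:
jog_arm --pt "1 0 0 0.1 0" --pt "1 0 0 0.2 0" --pt "1 0 0 0.3 0" --pt "1 0 0 0.35 0" --pt "1 0 0 0.4 0"

```text
time_s: 36.55
eef_pos: [0.4158, -0.2507, 0.1662]
ee_rot: [-0.839, -3.027, 0.0]
ft_force: [0.2, -0.8, -5.5]
width: 0.0616
grasp_force: 61.0
```

Call:
jog_arm --pt "1 0 0 0.05 0" --pt "1 0 0 0.1 0" --pt "1 0 0 0.1 0" --pt "1 0 0 0.1 0" --pt "1 0 0 0.1 0"

```text
time_s: 36.97
eef_pos: [0.4159, -0.2507, 0.1654]
ee_rot: [0.84, 3.027, -0.0]
ft_force: [-0.6, -1.2, -2.9]
width: 0.0612
grasp_force: 60.6
```

Call:
jog_arm --pt "1 0 0 0.04 0" --pt "1 0 0 0.04 0" --pt "1 0 0 0.04 0" --pt "1 0 0 0.04 0" --pt "1 0 0 0.04 0"

```text
time_s: 37.38
eef_pos: [0.416, -0.2508, 0.1652]
ee_rot: [0.84, 3.027, -0.0]
ft_force: [-1.4, -0.6, 5.8]
width: 0.0612
grasp_force: 59.4
```

Call:
jog_arm --pt "0.25 0 0 0 0" --pt "0.2 0 0 0 0" --pt "0.1 0 0 0 0" --pt "0 0 0 0 0" --pt "0 0 0 0 0"

```text
time_s: 37.8
eef_pos: [0.4159, -0.2507, 0.1649]
ee_rot: [-0.839, -3.027, 0.0]
ft_force: [0.3, 0.1, 0.4]
width: 0.0857
grasp_force: 0.0
```

Call:
jog_arm --pt "0 0 0 0 0" --pt "0 0 0 -0.5 0" --pt "0 0 0 -1.5 0" --pt "0 0 0 -3.5 0" --pt "0 0 0 -6 0"

```text
time_s: 38.22
eef_pos: [0.4153, -0.2504, 0.2255]
ee_rot: [-0.839, -3.026, -0.0]
ft_force: [0.2, 0.0, 0.7]
width: 0.0851
grasp_force: 0.0
```

Call:
jog_arm --pt "0 0 0 -2 0" --pt "0 0 0 -5 0" --pt "0 0 0 -8 0" --pt "0 0 0 -11 0" --pt "0 0 0 -13 0"

```text
time_s: 38.63
eef_pos: [0.4159, -0.2508, 0.3589]
ee_rot: [0.839, 3.024, -0.001]
ft_force: [-0.9, -0.5, 0.3]
width: 0.0857
grasp_force: 0.0
```

Call:
jog_arm --pt "0 -2 2 0 0" --pt "0 -4 4 0 0" --pt "0 -6 6 0 0" --pt "0 -8 8 0 0" --pt "0 -10 10 0 0"

```text
time_s: 39.05
eef_pos: [0.5541, -0.216, 0.356]
ee_rot: [0.84, 3.026, -0.0]
ft_force: [-1.4, -0.0, -0.2]
width: 0.0853
grasp_force: 0.0
```

```bash
python3 - <<'E'
from h import *
np.set_printoptions(precision=4,suppress=True)
s=manip.get_state();print(s['time_s'],s['eef_pos'],s['ft_force'],s['width'])
for n,f in(('side','s16'),('scene','c16')):
    snap(n,f);im,P=load(f);print(n,'pred motor foot',ext(P,[.4159,-.2507],[(.096,.046)]),'top',ext(P,[.4159,-.2507],[(.222,.033)]))
    # bright (white plastic) component at motor
    u,v=[int(a) for a in proj(P,[.4159,-.2507,.16])];b=im.astype(int);m=((b.min(2)>(165 if n=='side' else 140))).astype(np.uint8)
    k,l,st,c=cv2.connectedComponentsWithStats(m);j=[i for i in range(1,k) if abs(c[i,0]-u)<30 and abs(c[i,1]-v)<40 and st[i,4]>100];print([st[i].tolist() for i in j])
    u0,v0=(195,196) if n=='side' else (235,55)
    for t in range(0,100,8):print(v0+t,im[v0+t,u0:u0+75:3].mean(1).astype(int))
# bystanders unmoved: difference to the first pictures
for a,b in(('side0','s16'),('scene0','c16')):
    A=load(a)[0].astype(int);B=load(b)[0].astype(int)
    for nm,X,r in(('whisk',[.58,.165,.03],14),('mug',[.491,-.01,.04],12),('pepper',[.468,-.126,.04],8),('salt',[.4708,.1114,.03],9),('garlic',[.62,.02,.03],10)):
        if nm in('whisk','garlic'): u,v={'side0':{'whisk':(303,180),'garlic':(320,215)},'scene0':{'whisk':(267,257),'garlic':(238,224)}}[a][nm]
        else: u,v=[int(q) for q in proj(load(a)[1],X)]
        print(a,nm,np.abs(A-B)[v-r:v+r,u-r:u+r].mean().round(1),end=' | ')
    print()
E
```

```text
39.05 [ 0.5541 -0.216   0.356 ] [-1.3817 -0.0063 -0.2293] 0.08527622569208387
side pred motor foot [203.0295 267.5616 256.5556 307.258 ] top [201.4799 216.964  244.3655 244.1586]
[[207, 237, 32, 9, 174]]
196 [128 126 134 137 136 134 140 137 135 131  85  52  60  67  87  89  84  82
  82  82  80  79  74 116 133]
204 [137 132 132 136 136 139 134 132 137 138  77  69  40  59  74  81  82  81
  79  80  79  78  73  71  64]
212 [145 141 132 133 139 137 140 139 137 142  78  76 146 151  67  73  74  74
  79  77  78  79  79  78  68]
220 [141 137 139 143 142 146 148 149 131 122 122 122 125  77  65  72  75  78
  79  80  79  80  80  79  71]
228 [155 153 151 136 116  67  65  66  66  66  66  66  65  64 118 114  77  79
  80  80  80  80  82  80  73]
236 [156 155 154 112 111 112  84  98  89  88  78  78  83 116 118 116  96  73
 106  94  78  81  81  91 142]
244 [154 151 155 123 134 152 166 176 184 189 186 183 174 160 138 115  99 157
 158 158 157 125 155 148 147]
252 [145 153 156 154 106 117 121 124 125 125 125 124 122 127 127 127  94  98
 101 101 112  73 151 152 159]
260 [150 151 152 153 104 116 122 125 127
[... 1471 characters left out ...]
149 149 149 138 131 140 143 148 146 142 136 127 122 158
 159 157 159 162 157 155 161]
127 [154 153 149 149 150 137 124  93 119 137 142 142 142 138 130 110  72  76
 106 158 162 156 161 161 163]
135 [157 157 158 159 158 143 109 111  90  92  90  89  89  89  82  81  79  81
  74  67  59  42 122 171 170]
143 [163 167 166 163 164 157 116 120 110 113 111 113 114 112 108 107 103  93
  65  57  54  50 140 164 159]
151 [159 159 157 163 162 151  84 117 115 111 112 113 111 111 108 107  97  76
 101 105 105 102 100  99  99]
side0 whisk 4.0 | side0 mug 5.1 | side0 pepper 11.9 | side0 salt 8.4 | side0 garlic 4.3 | 
scene0 whisk 9.0 | scene0 mug 7.7 | scene0 pepper 16.5 | scene0 salt 14.7 | scene0 garlic 8.7 |
```

```bash
python3 -c "
from bench import manip
print(manip.finish_job())"
```

```text
the job is handed in; nothing more can be done
None
```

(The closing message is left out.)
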